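Plug a relay into its base under a snap-fit cover

ROBOT

A 7-joint arm with a two-finger parallel gripper is mounted at the origin on a cart in front of the work surface, level with it; the furniture and walls round the work are solid. World frame = base frame: x ahead of the robot, y to its left, z up, the work surface at z = 0. Lengths are in mm, angles in rad, forces in N, time in s.
With the tool pointing down it reaches from about 400 to 900 mm from the base axis. Payload 5.5 kg.
Tool frame: the origin (TCP) lies on the mounting face of the last link; the fingertips stand 178 mm ahead of it and the grasp point (between the pads) lies 159 mm ahead of it; x points along the fingers, y is the direction in which the jaws open and shut, and the axes are right-handed (so a half turn about x gives the same grasp; the last joint's range is limited). The gripper opens to 92 mm and grips with 3 to 60 N. Pads are 19 mm wide; open, the fingers measure 130 mm over their backs; the gripper's body (75 mm by 190 mm) begins 47 mm behind the grasp point.
Start: joints at [1.573, 0.501, -0.427, 1.55, 0.221, 1.138, -0.21], TCP at [167.632, -628.009, 404.729] pointing down, gripper open.
Joint ranges: [-2.88, 2.88], [-0.31, 2.03], [-1.54, 1.56], [0.2, 2.42], [-1.41, 4.55], [0.19, 2.02], [-2.57, 2.57]. Speed limits (rad/s): [2.57, 2.57, 3.14, 3.14, 3.14, 3.14, 3.14].

INTERFACE

Orientations are given as a unit quaternion [x, y, z, w].
In Python, from rig import bot gives the robot as it stands. The module is installed in compiled form; this text tells all that it offers.
- The arm moves only by the tool servo_tool, never from a script. Its argument "commands" is a list of rows, each an object of numbers: "dx", "dy", "dz": the shift along the tool's x, y, z in mm; "ax", "ay", "az": the turn, a rotation vector about the tool's x, y, z in rad; "jaw": the opening in per cent of the stroke, from 0 (shut) to 100 (fully open). In form: [{"dx": .., "dy": .., "dz": .., "ax": .., "ay": .., "az": .., "jaw": ..}, ...]. A call has 1 to 5 rows; each row is the pose to reach, as a shift and turn from the pose commanded when the call began, along the tool's axes at that moment; what a row does not reach only later rows make up. A row lasts 1/12 s, in which the tool goes at most 41.7 mm and 7.16 degrees, less where a joint would pass 70% of its speed; a pose out of reach is approached as far as the arm can. A call with a gripper value outside its range is refused whole. The fingers move at their own pace and stop on an object; "squeeze" is the grip in N (left out, the last holds). Time passes only in rows, so rows that repeat a pose let the fingers close. It gives the time, the measured TCP pose, the force and the opening at its end, in the units of the state.
- bot.read_state(): the state, without advancing time (a new reading comes with each control period).
- bot.snapshot(name): name is "side" or "top"; returns the picture (420x560x3 uint8, red, green, blue); there is no depth.
- bot.camera_info(name): a dict with "fx", "fy", "cx", "cy" (pixels), "origin" and "orientation" of the camera in the world. Camera axes: x right, y down, z forward; pixel columns grow to the right and rows downward; lengths in mm; the calibration is good to about 2 mm. A picture is of the moment at which its call begins. camera_info takes no time and is no camera call.
- bot.job_done(): hands the job in, once; it reports no verdict.
The state is a dict: "t": time; "qpos": joint angles; "joint_velocities": joint speeds; "effort": joint torques, N m; "position": TCP position; "orientation": TCP orientation; "wrist_force": force on the tool from outside, world axes, zero at the start; "moment": the same for the moment, N m; "width": finger opening in mm.
Only numpy, scipy, OpenCV 4.12 (cv2) and the standard library are available. Lean on these libraries where they do the work, as an engineer would, in place of code of your own. Each camera call takes 0.05 s, during which the arm holds its last target.

TASK

Fit the missing relay on the relay base: pinch the two side tabs of its snap-fit cover together, lift the cover off and stand it upright on the bare table next to the base. Plug the narrower of the two relays fully home into the base's socket, then put the cover back on, fully down, so that both tabs spring out and it is caught again. Leave the wider relay and the setting block where they are.

Things in the scene. Friction and masses are not known exactly. Their poses are not given: they have to be found in the camera images.
- relay_base: Grey relay base fixed on the table: foot plate 104 (x) x 86 (y) x 20 mm high, origin at the centre of its underside, z up. On it a black socket block 16 mm high with four guide posts, 15 mm high with conical tops, at its corners (56 mm over them in x, 42 mm in y), which guide the inside of the cover (2 mm of play each way). A cable gland stub sticks out 12 mm at the +x end.
- catch (a point): Top centre of the steel catch staple on the base's +y side, 18 mm above the foot's top, 30.5 mm from the base's centre; its twin is at -y. Each is a bar 30 mm long (x), 4 mm thick (y), 5 mm high on two posts; the cover's teeth catch below the bars.
- socket (a point): Centre of the mouth of the socket hole, 36 mm above the table over the base's origin, axes as the base's; hidden by the cover at first. Hole 31 (x) x 23 (y) mm, 16 mm deep, chamfered 3 mm. The relay's plug (28 x 20 mm) fits either way round; home, the relay's shoulder rests on the mouth.
- cover_grip (a point): Point in the loose grey cover (about 115 g) midway between its two tab pads, 44 mm above its open rim, 14 mm below its top. Box open below, 66 (x) x 52 (y) x 58 mm, walls 3 mm. At first it is caught on the base, axes as the base's, this point 64 mm above the table (again so when refitted, either way round); 44 mm when it stands on the table.
- tab_a (a joint): Spring tab in the cover's +y side, 10 mm wide (x), slides straight in along y. Its ribbed pad spans 16 mm below to 10 mm above point cover_grip and stands 6 mm proud of the wall (64 mm over both pads). Value in m: 0 sprung out (caught), 0.006 flush with the wall (free), stop at 0.008. Takes about 4 N; springs back.
- tab_b (a joint): The same tab on the cover's -y side. Fingers closing on both pads along y press both flush, free the teeth, and then also grip the side walls beside the tabs (52 mm over the walls); so held, the cover lifts straight off, and goes straight back on.
- cover: The cover itself: origin at the centre of its open lower rim, 44 mm below point cover_grip. It stands safely on this rim. The table is always clear for it round x = 0.56, y = -0.305 m (right of the base, in front of the green vice).
- relay_center (a point): Centre of the narrower relay, the one to plug in: loose, black, 50 to 100 g, 49 mm high, standing on its plug. Body 36 (x) x 26 (y) x 34 mm high over a plug 28 (x) x 20 (y) x 15 mm; steel plate on top. This point is 24.5 mm above its underside, the body spans 9.5 mm below to 24.5 mm above it. Home, it is 45.5 mm above the table, its x along the base's x.
- relay_plug (a point): Centre of the underside of the narrower relay's plug, 24.5 mm below its centre, same axes.
- relay: The narrower relay itself: origin at the centre of the plug's underside, as point relay_plug.
- wide_relay_center (a point): Centre (24.5 mm above its underside) of the wider relay, which does not fit: loose, black, 49 mm high, body 46 (x) x 38 (y) mm, plug 38 x 30 mm. Which relay stands in which of the two places varies.
- gauge_block: Loose white setting block with a black knob, 40 x 60 x 46 mm, origin at the centre of its underside.

How it is judged (in metres and radians):
On the way, in this order (a step that is already met when the one before it is completed fails the run):
1. both side tabs of the cover are pinched in together (value of joint each of tab_a, tab_b above 0.003 m), for 0.1 s.
2. the cover stands upright on the table beside the base, let go (height (world z) of cover_grip below 0.048 m and angle between cover_grip's own z axis and vertical below 0.1 rad and horizontal distance between cover_grip and socket above 0.07 m and value of joint each of tab_a, tab_b below 0.002 m), for 0.2 s.
3. the narrower relay is plugged fully home in the socket (horizontal distance between relay_plug and socket below 0.003 m and z of relay_plug in the frame of relay_base below 0.023 m and angle between relay_plug's own z axis and vertical below 0.07 rad and angle between the x axis of relay_plug and the x axis of relay_base, either way round below 0.15 rad), for 0.2 s.
At the end, for the whole second after the job is handed in: Narrower relay home in the socket (within 3 mm in depth and centring, 0.15 rad, either way round); cover back on, fully down within 2.5 mm, centred within 5 mm, square within 0.15 rad (either way round), both tabs sprung out to within 2 mm; all at rest (all of step 3 and horizontal distance between cover_grip and socket below 0.005 m and z of cover_grip in the frame of relay_base below 0.0665 m and angle between cover_grip's own z axis and vertical below 0.06 rad and angle between the x axis of cover_grip and the x axis of relay_base, either way round below 0.15 rad and value of joint each of tab_a, tab_b below 0.002 m and linear speed of each of cover, relay below 0.02 m/s); the robot touches nothing.
It fails at once if the wider relay is shifted more than 30 mm or tipped over (distance of wide_relay_center from where it was at the start of the episode above 0.03 m or angle between wide_relay_center's own z axis and vertical above 0.5 rad).
It fails at once if the setting block is shifted more than 30 mm (distance of gauge_block from where it was at the start of the episode above 0.03 m).
It also fails if it takes over 72 s, if anything falls off the work surface, if the arm or the gripper's body presses on something with over 40 N, if the wrist force passes 120 N, or if a joint passes its speed limit or range.

## Working session

There is one attempt and no reset: what is moved stays moved. The work goes in short steps, Python scripts to look and compute and a tool call to move; the robot and the scene stay as the last step left them, time stands still between calls to the robot, and variables do not carry over. Pictures are saved under pics/ and viewed, and the job is handed in when it is done.

Besides the shell and the picture viewer there is one more tool, called by a JSON object that holds its "name" and its "arguments". servo_tool: Moves the arm, as the interface text tells. Its arguments: {"type":"object","properties":{"commands":{"type":"array"},"squeeze":{"type":"number"}},"required":["commands"]}

```bash
mkdir -p pics
python3 - <<'E'
from rig import bot
import cv2
s=bot.read_state()
for k,v in s.items(): print(k,v)
for n in("side","top"):
    print(n,bot.camera_info(n))
    im=bot.snapshot(n); cv2.imwrite(f"pics/{n}0.png",im[:,:,::-1])
E
```

```text
t 0.0
qpos [ 1.57316624  0.50187967 -0.4267675   1.55141249  0.2208023   1.13825853
 -0.21030046]
joint_velocities [-2.29413365e-05 -1.61102682e-03  2.40477136e-03  1.90884142e-03
 -1.14849860e-03 -5.26127662e-04 -1.73544905e-03]
effort [ 5.73907982e-04 -5.66604781e+01 -5.81561878e+00 -2.79116571e+01
 -6.85538887e-02  3.11028503e-02  1.48427353e-04]
position [ 167.47104771 -627.71182028  403.67156001]
orientation [-0.70103898 -0.09263627  0.70116196 -0.091295  ]
wrist_force [0.23461862 0.04157358 0.33261173]
moment [-0.05106441 -0.02085563 -0.03069676]
width 91.64183346142822
side {'fx': 456.1930289172454, 'fy': 456.1930289172454, 'cx': 277.31685772239223, 'cy': 207.96671980372798, 'origin': array([205.87625395, 359.34497457, 629.29340769]), 'orientation': array([-0.22402148,  0.87990652, -0.4077398 ,  0.09657716])}
top {'fx': 544.9375724053002, 'fy': 544.9375724053002, 'cx': 274.8229604393819, 'cy': 205.21368485327233, 'origin': array([ 461.47129829, -208.88392712,  941.99362495]), 'orientation': array([-0.70156893,  0.71121133, -0.02717238,  0.0352298 ])}
```

View pics/side0.png

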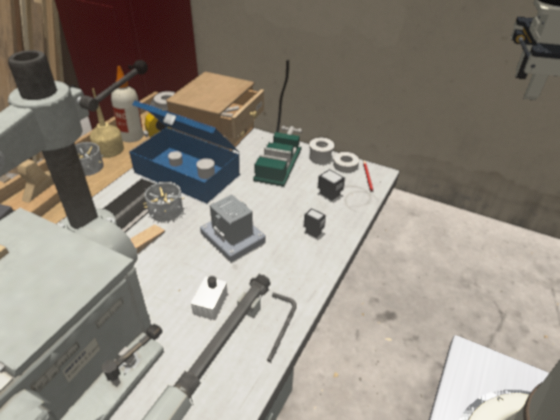

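View pics/top0.png

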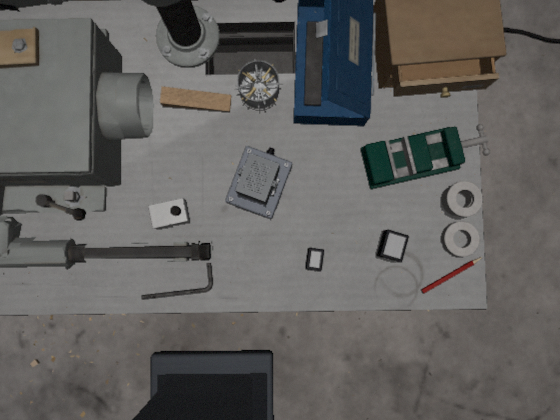

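The side view shows the base with its cover at (233,225), the white block at (209,297), and small relays at (314,222) and (331,183). In the top view the base is at (259,182), the small relay at (315,259), the wide one at (393,246) and the block at (169,213). I'll zoom in on each.

Run:
```python
import cv2,numpy as np
t=cv2.imread("pics/top0.png"); s=cv2.imread("pics/side0.png")
a=cv2.resize(t[140:225,215:305],None,fx=6,fy=6,interpolation=cv2.INTER_CUBIC)
cv2.imwrite("pics/t_base.png",a)
cv2.imwrite("pics/t_rel.png",cv2.resize(t[225:275,295:415],None,fx=6,fy=6,interpolation=cv2.INTER_CUBIC))
cv2.imwrite("pics/s_base.png",cv2.resize(s[185:260,190:280],None,fx=7,fy=7,interpolation=cv2.INTER_CUBIC))
cv2.imwrite("pics/s_rel.png",cv2.resize(s[165:240,295:360],None,fx=7,fy=7,interpolation=cv2.INTER_CUBIC))
```

```text
(no output)
```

View pics/t_base.png

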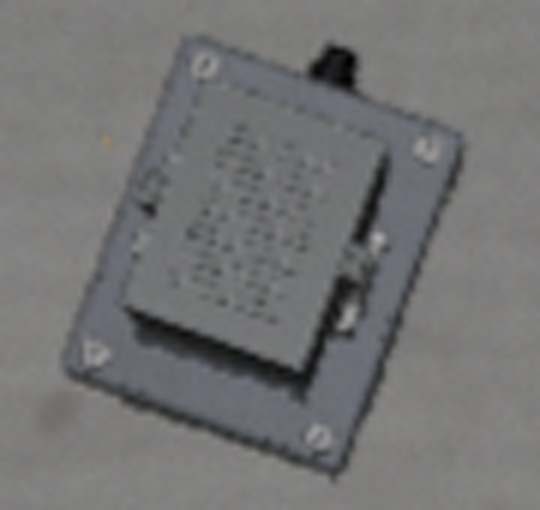

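View pics/t_rel.png

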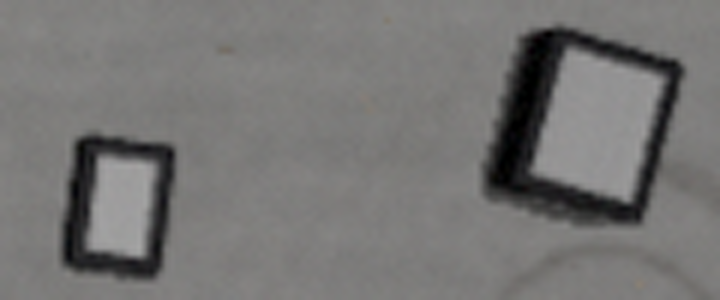

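View pics/s_base.png

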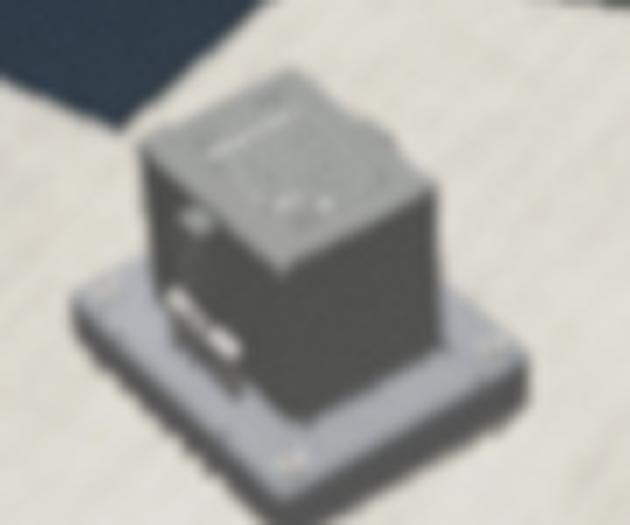

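View pics/s_rel.png

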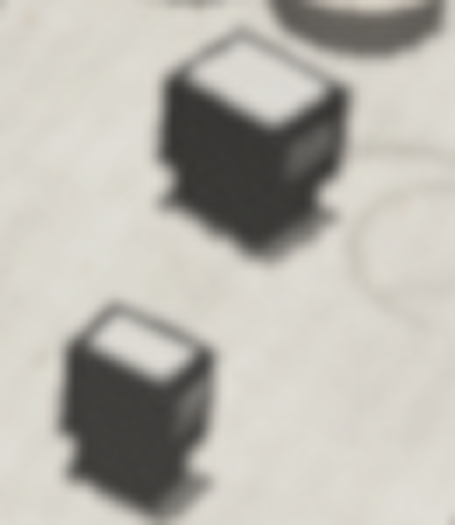

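```bash
cat > h.py <<'E'
import numpy as np,cv2
from scipy.spatial.transform import Rotation as R
from rig import bot
def cam(n):
    c=bot.camera_info(n); return c,R.from_quat(c["orientation"]).as_matrix(),np.array(c["origin"])
def ray(n,u,v):
    c,M,o=cam(n); d=M@np.array([(u-c["cx"])/c["fx"],(v-c["cy"])/c["fy"],1]); return o,d/np.linalg.norm(d)
def onz(n,uv,z):
    o,d=ray(n,*uv); return o+d*(z-o[2])/d[2]
def proj(n,p):
    c,M,o=cam(n); q=M.T@(np.array(p)-o); return np.array([c["fx"]*q[0]/q[2]+c["cx"],c["fy"]*q[1]/q[2]+c["cy"]])
def tri(u1,u2):
    o1,d1=ray("top",*u1); o2,d2=ray("side",*u2)
    A=np.stack([d1,-d2],1); s=np.linalg.lstsq(A,o2-o1,rcond=None)[0]
    a,b=o1+s[0]*d1,o2+s[1]*d2; return (a+b)/2,np.linalg.norm(a-b)
def rect(n,mask,z):
    "rectangle of largest blob, projected on plane z: center, size, angle of long axis"
    cs,_=cv2.findContours(mask,cv2.RETR_EXTERNAL,cv2.CHAIN_APPROX_NONE)
    c=max(cs,key=cv2.contourArea)[:,0,:].astype(float)
    P=np.array([onz(n,p,z)[:2] for p in c]).astype(np.float32)
    r=cv2.minAreaRect(P); b=cv2.boxPoints(r); e=b[1]-b[0]; f=b[2]-b[1]
    l=e if np.linalg.norm(e)>np.linalg.norm(f) else f
    return np.round(r[0],1),np.round(r[1],1),round(float(np.arctan(l[1]/l[0])),4),c.mean(0)
E
python3 - <<'E'
from h import *
t=cv2.imread("pics/top0.png"); s=cv2.imread("pics/side0.png")
f=lambda x,y,k,ox,oy:((x+.5)/k-.5+ox,(y+.5)/k-.5+oy)
T=lambda x,y:f(x,y,6,215,140); S=lambda x,y:f(x,y,7,190,185)
# foot corners
hsv=cv2.cvtColor(t,cv2.COLOR_BGR2HSV); print("foot",hsv[155,248],hsv[200,262],"table",hsv[150,240],"cover",hsv[180,258],hsv[195,255])
for n,a,b in[("screw TL/..",(204,66),None)]: pass
print("screws top on z20")
for p in[(204,66),(428,150),(318,437),(96,353)]: print(onz("top",T(*p),20).round(1))
print("cover corners z78")
C=[(208,85),(386,152),(305,376),(128,310)]
for p in C: print(onz("top",T(*p),78).round(1))
print("side cover top corners z78"); 
for p in[(290,68),(437,185),(283,268),(145,150)]: print(onz("side",S(*p),78).round(1))
print("side screws");
for p in[(105,288),(292,460),(492,345)]: print(onz("side",S(*p),20).round(1))
E
```

```text
foot [107  16 109] [100   7 103] table [ 30   2 126] cover [108  11 117] [113   8 121]
screws top on z20
[ 637.8 -155.1   20. ]
[ 612.6 -218.8   20. ]
[ 531.1 -186.5   20. ]
[ 555.8 -123.8   20. ]
cover corners z78
[ 621.6 -159.5   78. ]
[ 602.7 -206.9   78. ]
[ 543.  -184.6   78. ]
[ 561.3 -137.7   78. ]
side cover top corners z78
[ 602.7 -206.    78. ]
[ 542.3 -183.2   78. ]
[ 560.1 -136.2   78. ]
[ 617.5 -157.7   78. ]
side screws
[ 636.4 -157.1   20. ]
[ 554.4 -125.9   20. ]
[ 530.1 -189.7   20. ]
```

Run:
```python
from h import *
t=cv2.imread("pics/top0.png"); s=cv2.imread("pics/side0.png")
f=lambda x,y,k,ox,oy:((x+.5)/k-.5+ox,(y+.5)/k-.5+oy)
T=lambda x,y:f(x,y,6,215,140); S=lambda x,y:f(x,y,7,190,185)
TR=lambda x,y:f(x,y,6,295,225); SR=lambda x,y:f(x,y,7,295,165)
print("cover tri")
for a,b in[((386,152),(290,68)),((305,376),(437,185)),((128,310),(283,268)),((208,85),(145,150))]:
    p,e=tri(T(*a),S(*b)); print(p.round(1),round(e,2))
print("relay plate corners tri")
# narrow plate top order TL(95,153) TR(158,157) BR(146,260) BL(85,250)
g=cv2.cvtColor(t,cv2.COLOR_BGR2GRAY); gs=cv2.cvtColor(s,cv2.COLOR_BGR2GRAY)
def blob(gr,x0,y0,x1,y1,th,inv=False):
    m=np.zeros_like(gr); r=gr[y0:y1,x0:x1]; m[y0:y1,x0:x1]=((r<th) if inv else (r>th))*255; return m
def cen(m):
    n,l,st,c=cv2.connectedComponentsWithStats(m); i=1+np.argmax(st[1:,4]); return c[i],st[i,4]
# wide/narrow plates: use dark body then inner bright hole
for nm,(a,b) in {"narrow":((300,240,330,278),(300,202,330,240)),"wide":((372,225,412,268),(314,165,348,205))}.items():
    out=[]
    for gr,(x0,y0,x1,y1) in((g,a),(gs,b)):
        r=gr[y0:y1,x0:x1]; th,d=cv2.threshold(r,0,255,cv2.THRESH_BINARY_INV+cv2.THRESH_OTSU)
        cs,h=cv2.findContours(d,cv2.RETR_CCOMP,cv2.CHAIN_APPROX_NONE)
        k=[i for i in range(len(cs)) if h[0][i][3]>=0]; k=max(k,key=lambda i:cv2.contourArea(cs[i]))
        M=cv2.moments(cs[k]); out.append((M["m10"]/M["m00"]+x0,M["m01"]/M["m00"]+y0))
        o=max(cs,key=cv2.contourArea)
        if gr is g:
            for z,c in((49,cs[k]),(49,o)):
                P=np.array([onz("top",q+np.array([x0,y0]),z)[:2] for q in c[:,0,:]]).astype(np.float32)
                print(nm,cv2.minAreaRect(P))
    p,e=tri(*out); print(nm,out,p.round(1),round(e,2),onz("top",out[0],49).round(1),onz("side",out[1],49).round(1))
for n in ["narrow corners"]:
    for p in[(78,137),(174,147),(158,275),(66,266)]: print(onz("top",TR(*p),49).round(1))
```

```text
cover tri
[ 603.1 -206.8   77.2] 0.44
[ 543.1 -184.6   76.6] 0.01
[ 561.3 -137.6   76.3] 0.3
[ 621.  -160.    75.1] 2.56
relay plate corners tri
narrow ((451.9610595703125, -263.1717834472656), (20.16262435913086, 29.821102142333984), 81.67570495605469)
narrow ((451.6590270996094, -262.00347900390625), (27.847383499145508, 37.16695785522461), 80.65384674072266)Traceback (most recent call last):
  File "<stdin>", line 22, in <module>
ValueError: max() iterable argument is empty
```

Run:
```python
from h import *
f=lambda x,y,k,ox,oy:((x+.5)/k-.5+ox,(y+.5)/k-.5+oy)
TR=lambda x,y:f(x,y,6,295,225); SR=lambda x,y:f(x,y,7,295,165)
top=[(78,137),(174,147),(158,275),(66,266)]  # far-left(+x,+y), far-right, near-right, near-left
side=[(68,350),(118,302),(214,352),(165,385)]
P=[]
for a,b in zip(top,side):
    p,e=tri(TR(*a),SR(*b)); P.append(p); print(p.round(1),round(e,2),onz("top",TR(*a),49).round(1),onz("side",SR(*b),49).round(1))
print(np.mean(P,0))
A=np.array([onz("top",TR(*a),49) for a in top]);print(A.mean(0)); d=A[0]+A[1]-A[2]-A[3];print(np.arctan2(d[1],d[0]))
d=A[0]+A[3]-A[1]-A[2];print(np.arctan2(-d[0],d[1]))
A=np.array([onz("side",SR(*a),49) for a in side]);print(A.mean(0)); d=A[0]+A[1]-A[2]-A[3];print(np.arctan2(d[1],d[0]))
```

```text
[ 468.9 -252.6   47.4] 3.78 [ 470.6 -251.8   49. ] [ 466.5 -251.7   49. ]
[ 465.8 -278.8   46.6] 3.82 [ 467.6 -277.8   49. ] [ 463. -277.   49.]
[ 432.4 -273.2   46.3] 1.16 [ 433.1 -272.8   49. ] [ 430.9 -270.5   49. ]
[ 435.8 -247.8   52.5] 0.23 [ 435.8 -247.9   49. ] [ 437.1 -251.5   49. ]
[ 450.75916331 -263.1053203    48.18249004]
[ 451.77988014 -262.58353202   49.        ]
-0.12837395585991476
-0.11340923292335021
[ 449.3717463  -262.66742559   49.        ]
-0.10718076299237232
```

Run:
```python
from h import *
for nm,a,b in[("cyl end",(152,105),(130,240)),("box corner far",(93,22),(10,215)),("box corner near right",(93,175),(131,266)),("cylroot",(95,105),(85,240)),("vice tl",(364,147),(300,137)),("vice bl",(371,187),(258,165)),("vice br",(390,185),(283,182)),("handle ball",(269,152),(0,0))]:
    p,e=tri(a,b);print(nm,p.round(0),round(e,1),"z0",onz("top",a,0).round(0),"side z0",onz("side",b,0).round(0))
s=bot.read_state();M=R.from_quat(s["orientation"]).as_matrix();print(M.round(3))
t=cv2.imread("pics/top0.png"); s=cv2.imread("pics/side0.png")
cv2.imwrite("pics/v.png",np.hstack([cv2.resize(t[120:220,340:440],None,fx=4,fy=4),cv2.resize(s[120:220,230:330],None,fx=4,fy=4)]))
cv2.imwrite("pics/m.png",np.hstack([cv2.resize(t[0:230,0:200],None,fx=2,fy=2),cv2.resize(s[170:400,0:200],None,fx=2,fy=2)]))
```

```text
cyl end [693. -10.  83.] 21.6 z0 [726.  16.   0.] side z0 [754. -70.   0.]
box corner far [821.  77. 147.] 14.0 z0 [880. 124.   0.] side z0 [1020.   -7.    0.]
box corner near right [583.  69. 149.] 7.4 z0 [603. 119.   0.] side z0 [705. -19.   0.]
cylroot [684.  65. 149.] 3.4 z0 [728. 117.   0.] side z0 [830. -28.   0.]
vice tl [ 574. -346.  149.] 86.7 z0 [ 645. -356.    0.] side z0 [ 631. -574.    0.]
vice bl [ 590. -341.   68.] 54.4 z0 [ 574. -366.    0.] side z0 [ 663. -411.    0.]
vice br [ 584. -400.  -14.] 9.9 z0 [ 577. -399.    0.] side z0 [ 580. -381.    0.]
handle ball [636. -79. 459.] 290.0 z0 [ 639. -190.    0.] side z0 [2303. -952.    0.]
[[-0.     0.258 -0.966]
 [ 0.002 -0.966 -0.258]
 [-1.    -0.002 -0.   ]]
```

View pics/v.png

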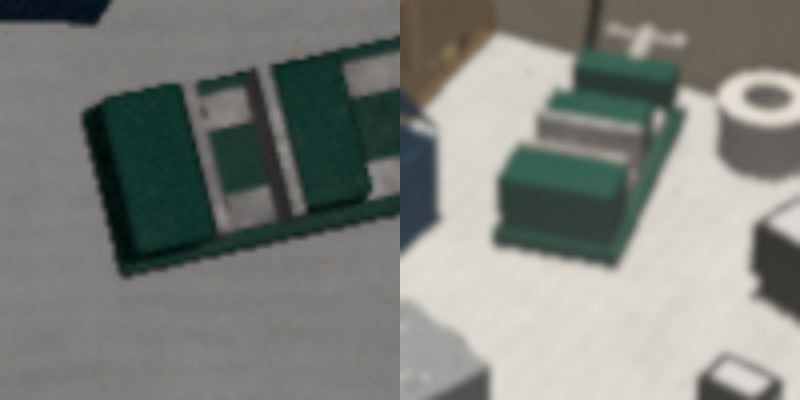

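View pics/m.png

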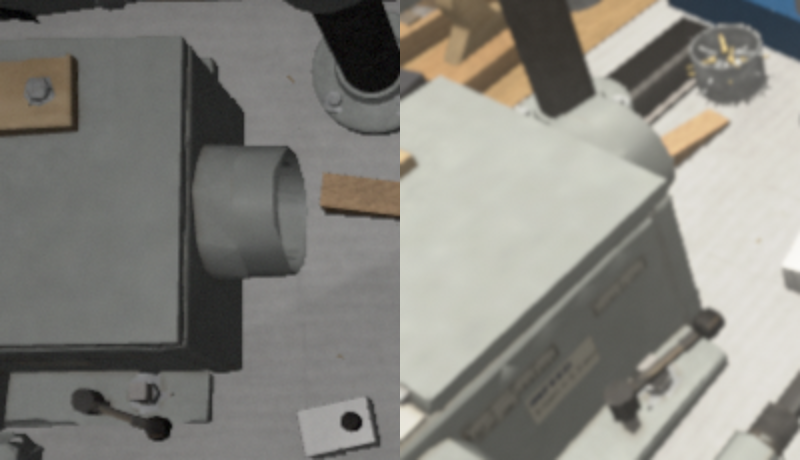

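```bash
cat >> h.py <<'E'
def go(x,y,z,yaw):
    "yaw = world angle of tool y (jaws). prints shift to bring the grasp point there"
    s=bot.read_state();M=R.from_quat(s["orientation"]).as_matrix();p=np.array(s["position"])
    X=np.array([0,0,-1.]);Y=np.array([np.cos(yaw),np.sin(yaw),0]);D=np.stack([X,Y,np.cross(X,Y)],1)
    tcp=np.array([x,y,z])-159*X
    d=M.T@(tcp-p);rv=R.from_matrix(M.T@D).as_rotvec()
    print("t",round(s["t"],2),"gp",(p+159*M[:,0]).round(1),"yaw",round(float(np.arctan2(M[1,1],M[0,1])),3),"w",round(s["width"],1),"F",np.round(s["wrist_force"],1),"q",np.round(s["qpos"],2))
    print("d",d.round(1),"a",rv.round(3))
E
python3 -c "
from h import *
go(582,-172,150,-1.931)"
```

```text
t 0.1 gp [ 167.4 -627.5  244.8] yaw -1.31 w 91.9 F [-0.1 -0.8 -0.2] q [ 1.57  0.5  -0.43  1.55  0.22  1.14 -0.21]
d [  95.4 -333.3 -518. ] a [0.621 0.    0.002]
```

{"name": "servo_tool", "arguments": {"commands": [{"dy": -15,"dz": -24,"ax": 0.05},{"dy": -37,"dz": -57,"ax": 0.1},{"dy": -58,"dz": -90,"ax": 0.15},{"dy": -79,"dz": -123,"ax": 0.2},{"dy": -100,"dz": -156,"ax": 0.25}]}}

```text
$.commands[0]: bad value
```

```bash
python3 -c "
from h import *
go(582,-172,150,-1.931)"
```

```text
t 0.1 gp [ 167.4 -627.5  244.8] yaw -1.31 w 91.9 F [-0.1 -0.8 -0.2] q [ 1.57  0.5  -0.43  1.55  0.22  1.14 -0.21]
d [  95.4 -333.3 -518. ] a [0.621 0.    0.002]
```

{"name": "servo_tool", "arguments": {"commands": [{"dx": 0,"dy": -15,"dz": -24,"ax": 0.05,"ay": 0,"az": 0,"jaw": 100},{"dx": 0,"dy": -37,"dz": -57,"ax": 0.1,"ay": 0,"az": 0,"jaw": 100},{"dx": 0,"dy": -58,"dz": -90,"ax": 0.15,"ay": 0,"az": 0,"jaw": 100},{"dx": 0,"dy": -79,"dz": -123,"ax": 0.2,"ay": 0,"az": 0,"jaw": 100},{"dx": 0,"dy": -100,"dz": -156,"ax": 0.25,"ay": 0,"az": 0,"jaw": 100}], "squeeze": 30}}

```text
t: 0.52
position: [293.3, -489.6, 404.3]
orientation: [-0.707, -0.003, 0.707, -0.003]
wrist_force: [1.9, 0.2, -0.3]
width: 91.9
```

```bash
python3 -c "
from h import *
go(582,-172,150,-1.931)"
```

```text
t 0.52 gp [ 293.2 -489.5  245.3] yaw -1.563 w 91.9 F [ 1.9  0.2 -0.3] q [ 1.34  0.36 -0.45  1.75  0.18  1.07 -0.73]
d [  95.4 -315.2 -291.3] a [0.368 0.    0.001]
```

{"name": "servo_tool", "arguments": {"commands": [{"dx": 0,"dy": -30,"dz": -27,"ax": 0.05,"ay": 0,"az": 0,"jaw": 100},{"dx": 0,"dy": -60,"dz": -55,"ax": 0.1,"ay": 0,"az": 0,"jaw": 100},{"dx": 0,"dy": -90,"dz": -83,"ax": 0.15,"ay": 0,"az": 0,"jaw": 100},{"dx": 0,"dy": -120,"dz": -110,"ax": 0.2,"ay": 0,"az": 0,"jaw": 100},{"dx": 0,"dy": -150,"dz": -138,"ax": 0.25,"ay": 0,"az": 0,"jaw": 100}]}}

```text
t: 0.93
position: [429.6, -338.0, 404.5]
orientation: [-0.702, 0.085, 0.702, 0.085]
wrist_force: [0.5, -1.7, -0.5]
width: 91.5
```

```bash
python3 -c "
from h import *
go(582,-172,150,-1.931)"
```

```text
t 0.93 gp [ 429.5 -338.   245.5] yaw -1.813 w 91.5 F [ 0.5 -1.7 -0.5] q [ 1.03  0.32 -0.5   1.81  0.18  1.05 -1.35]
d [  95.4 -197.6 -108.3] a [ 0.118  0.001 -0.   ]
```

{"name": "servo_tool", "arguments": {"commands": [{"dx": 0,"dy": -35,"dz": -19,"ax": 0.03,"ay": 0,"az": 0,"jaw": 100},{"dx": 10,"dy": -70,"dz": -38,"ax": 0.06,"ay": 0,"az": 0,"jaw": 100},{"dx": 20,"dy": -105,"dz": -57,"ax": 0.09,"ay": 0,"az": 0,"jaw": 100},{"dx": 40,"dy": -140,"dz": -76,"ax": 0.12,"ay": 0,"az": 0,"jaw": 100},{"dx": 50,"dy": -170,"dz": -93,"ax": 0.118,"ay": 0,"az": 0,"jaw": 100}]}}

```text
t: 1.35
position: [560.0, -194.7, 353.2]
orientation: [-0.695, 0.126, 0.696, 0.126]
wrist_force: [0.4, -1.1, -0.1]
width: 91.8
```

```bash
python3 -c "
from h import *
go(582,-172,150,-1.931)"
```

```text
t 1.35 gp [ 559.8 -194.7  194.2] yaw -1.929 w 91.8 F [ 0.4 -1.1 -0.1] q [ 0.68  0.47 -0.51  1.74  0.27  1.   -1.86]
d [ 44.1 -29.  -12.7] a [ 0.002  0.002 -0.   ]
```

{"name": "servo_tool", "arguments": {"commands": [{"dx": 10,"dy": -12,"dz": -5,"ax": 0,"ay": 0,"az": 0,"jaw": 100},{"dx": 25,"dy": -22,"dz": -10,"ax": 0,"ay": 0,"az": 0,"jaw": 100},{"dx": 36,"dy": -28,"dz": -12,"ax": 0,"ay": 0,"az": 0,"jaw": 100},{"dx": 42,"dy": -29,"dz": -12.7,"ax": 0,"ay": 0,"az": 0,"jaw": 100},{"dx": 44,"dy": -29,"dz": -12.7,"ax": 0,"ay": 0,"az": 0,"jaw": 100}]}}

```text
t: 1.77
position: [580.9, -173.9, 309.1]
orientation: [-0.695, 0.125, 0.697, 0.126]
wrist_force: [0.5, -0.1, 0.1]
width: 92.2
```

```bash
python3 -c "
from h import *
go(582,-172,110,-1.931)
for n in('side','top'): cv2.imwrite('pics/%s1.png'%n,bot.snapshot(n)[:,:,::-1])
go(582,-172,110,-1.931)
a=cv2.imread('pics/side1.png')[120:290,140:330];b=cv2.imread('pics/top1.png')[100:270,170:360]
cv2.imwrite('pics/c1.png',np.hstack([cv2.resize(a,None,fx=2,fy=2),cv2.resize(b,None,fx=2,fy=2)]))"
```

```text
t 1.77 gp [ 580.4 -173.8  150.1] yaw -1.928 w 92.2 F [ 0.5 -0.1  0.1] q [ 0.61  0.55 -0.49  1.74  0.31  0.93 -1.93]
d [40.1 -2.2 -0.5] a [ 0.003  0.003 -0.   ]
t 1.87 gp [ 580.7 -175.1  151.4] yaw -1.93 w 91.9 F [-0.2 -0.1 -0.1] q [ 0.62  0.54 -0.49  1.74  0.31  0.93 -1.93]
d [41.3 -3.3 -0. ] a [ 0.001  0.001 -0.001]
```

View pics/c1.png

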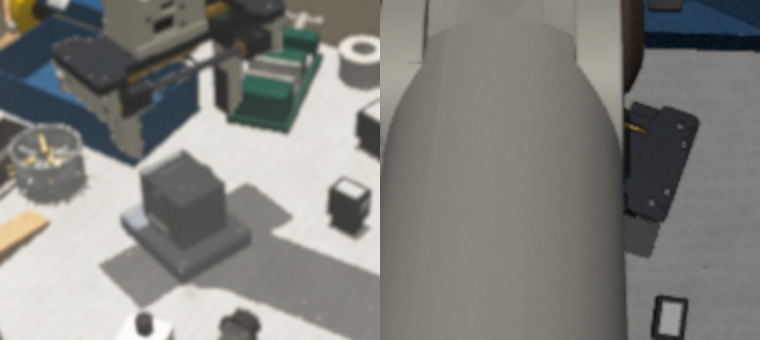

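```bash
cat >> h.py <<'E'
def avg(x,y,z,yaw,n=6):
    P=[];Y=[]
    for i in range(n):
        bot.snapshot("side"); s=bot.read_state();M=R.from_quat(s["orientation"]).as_matrix()
        P.append(np.array(s["position"])+159*M[:,0]);Y.append(s["orientation"])
    P=np.array(P);print("std",P.std(0).round(2))
    M=R.from_quat(Y).mean().as_matrix();p=P.mean(0)
    X=np.array([0,0,-1.]);Yy=np.array([np.cos(yaw),np.sin(yaw),0]);D=np.stack([X,Yy,np.cross(X,Yy)],1)
    print("t",round(s["t"],2),"gp",p.round(1),"w",round(s["width"],1),"F",np.round(s["wrist_force"],1))
    print("d",(M.T@(np.array([x,y,z])-p)).round(1),"a",R.from_matrix(M.T@D).as_rotvec().round(3))
E
python3 -c "
from h import *
avg(582,-172,66,-1.931)"
```

```text
std [0.23 0.25 0.22]
t 2.17 gp [ 581.5 -175.   152.5] w 91.8 F [-0.1  0.5 -0.1]
d [86.5 -3.   0.7] a [ 0.001 -0.001 -0.   ]
```

{"name": "servo_tool", "arguments": {"commands": [{"dx": 10,"dy": -3,"dz": 0.7,"ax": 0,"ay": 0,"az": 0,"jaw": 100},{"dx": 30,"dy": -3,"dz": 0.7,"ax": 0,"ay": 0,"az": 0,"jaw": 100},{"dx": 48,"dy": -3,"dz": 0.7,"ax": 0,"ay": 0,"az": 0,"jaw": 100},{"dx": 60,"dy": -3,"dz": 0.7,"ax": 0,"ay": 0,"az": 0,"jaw": 100},{"dx": 65,"dy": -3,"dz": 0.7,"ax": 0,"ay": 0,"az": 0,"jaw": 100}]}}

```text
t: 2.58
position: [581.0, -170.4, 243.3]
orientation: [-0.695, 0.125, 0.697, 0.126]
wrist_force: [-0.4, 0.2, -0.3]
width: 91.9
```

```bash
python3 -c "
from h import *
avg(582,-172,65,-1.931,4)
cv2.imwrite('pics/s2.png',cv2.resize(bot.snapshot('side')[120:290,140:330,::-1],None,fx=3,fy=3))"
```

```text
std [0.79 0.16 1.12]
t 2.78 gp [ 581.6 -170.4   85.9] w 92.3 F [-0.3 -0.7  0.4]
d [20.9  1.3 -1. ] a [0.003 0.001 0.   ]
```

View pics/s2.png

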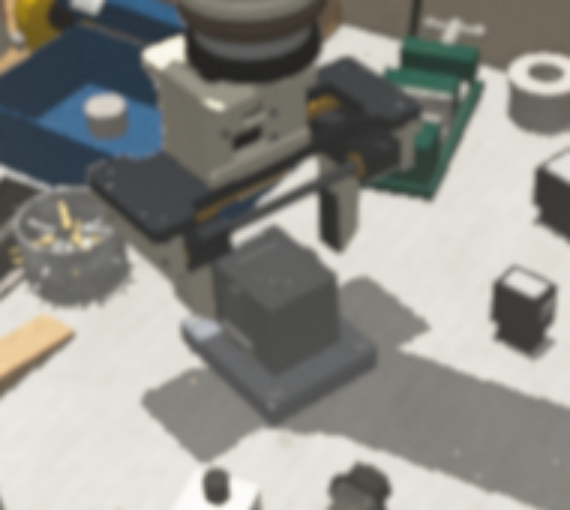

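The picture shows the fingers straddling the cover: left finger at (200,285), right finger at (340,215). The next move goes down to pinch height.

{"name": "servo_tool", "arguments": {"commands": [{"dx": 6,"dy": 1,"dz": -1,"ax": 0,"ay": 0,"az": 0,"jaw": 100},{"dx": 13,"dy": 1,"dz": -1,"ax": 0,"ay": 0,"az": 0,"jaw": 100},{"dx": 19,"dy": 1,"dz": -1,"ax": 0,"ay": 0,"az": 0,"jaw": 100},{"dx": 21,"dy": 1,"dz": -1,"ax": 0,"ay": 0,"az": 0,"jaw": 100},{"dx": 21,"dy": 1,"dz": -1,"ax": 0,"ay": 0,"az": 0,"jaw": 80}]}}

```text
t: 3.25
position: [582.1, -171.9, 223.7]
orientation: [-0.695, 0.126, 0.696, 0.126]
wrist_force: [-0.5, -0.2, 0.4]
width: 88.6
```

{"name": "servo_tool", "arguments": {"commands": [{"dx": 0,"dy": 0,"dz": 0,"ax": 0,"ay": 0,"az": 0,"jaw": 75},{"dx": 0,"dy": 0,"dz": 0,"ax": 0,"ay": 0,"az": 0,"jaw": 71},{"dx": 0,"dy": 0,"dz": 0,"ax": 0,"ay": 0,"az": 0,"jaw": 68},{"dx": 0,"dy": 0,"dz": 0,"ax": 0,"ay": 0,"az": 0,"jaw": 64},{"dx": 0,"dy": 0,"dz": 0,"ax": 0,"ay": 0,"az": 0,"jaw": 60}], "squeeze": 30}}

```text
t: 3.67
position: [582.7, -172.3, 225.1]
orientation: [0.696, -0.126, -0.696, -0.126]
wrist_force: [0.1, -1.0, 0.9]
width: 57.6
```

{"name": "servo_tool", "arguments": {"commands": [{"dx": 0,"dy": 0,"dz": 0,"ax": 0,"ay": 0,"az": 0,"jaw": 50},{"dx": 0,"dy": 0,"dz": 0,"ax": 0,"ay": 0,"az": 0,"jaw": 45},{"dx": 0,"dy": 0,"dz": 0,"ax": 0,"ay": 0,"az": 0,"jaw": 40},{"dx": 0,"dy": 0,"dz": 0,"ax": 0,"ay": 0,"az": 0,"jaw": 40},{"dx": 0,"dy": 0,"dz": 0,"ax": 0,"ay": 0,"az": 0,"jaw": 40}], "squeeze": 30}}

```text
t: 4.08
position: [582.6, -172.6, 225.1]
orientation: [0.696, -0.126, -0.696, -0.125]
wrist_force: [-2.2, -2.9, 4.8]
width: 51.8
```

```bash
python3 -c "
from h import *
avg(582,-172,165,-1.931,3)"
```

```text
std [0.01 0.01 0.01]
t 4.23 gp [ 582.6 -172.8   66.1] w 52.0 F [-2.5 -2.3  5.9]
d [-98.9  -0.4   0.8] a [ 0.003 -0.    -0.001]
```

Width 52 mm means both tabs are flush and the walls are gripped. I'm recording the seated grip pose (582.6, -172.8, 66.1) for the refit, then lifting straight up.

{"name": "servo_tool", "arguments": {"commands": [{"dx": -3,"dy": 0,"dz": 0,"ax": 0,"ay": 0,"az": 0,"jaw": 40},{"dx": -8,"dy": 0,"dz": 0,"ax": 0,"ay": 0,"az": 0,"jaw": 40},{"dx": -15,"dy": 0,"dz": 0,"ax": 0,"ay": 0,"az": 0,"jaw": 40},{"dx": -25,"dy": 0,"dz": 0,"ax": 0,"ay": 0,"az": 0,"jaw": 40},{"dx": -35,"dy": 0,"dz": 0,"ax": 0,"ay": 0,"az": 0,"jaw": 40}]}}

```text
t: 4.65
position: [582.9, -171.0, 260.7]
orientation: [0.696, -0.125, -0.696, -0.126]
wrist_force: [-1.0, -0.2, -1.5]
width: 52.2
```

{"name": "servo_tool", "arguments": {"commands": [{"dx": -12,"dy": 0,"dz": 0,"ax": 0,"ay": 0,"az": 0,"jaw": 40},{"dx": -24,"dy": 0,"dz": 0,"ax": 0,"ay": 0,"az": 0,"jaw": 40},{"dx": -36,"dy": 0,"dz": 0,"ax": 0,"ay": 0,"az": 0,"jaw": 40},{"dx": -46,"dy": 0,"dz": 0,"ax": 0,"ay": 0,"az": 0,"jaw": 40},{"dx": -55,"dy": 0,"dz": 0,"ax": 0,"ay": 0,"az": 0,"jaw": 40}]}}

```text
t: 5.07
position: [582.8, -172.0, 316.5]
orientation: [0.696, -0.126, -0.695, -0.126]
wrist_force: [-0.2, -0.3, -1.7]
width: 51.9
```

```bash
python3 -c "
from h import *
cv2.imwrite('pics/s3.png',cv2.resize(bot.snapshot('side')[90:290,140:360,::-1],None,fx=3,fy=3))
avg(562,-292,120,-1.931,3)"
```

```text
std [0.56 0.07 0.86]
t 5.27 gp [ 583.2 -172.3  156.9] w 52.0 F [ 0.5  0.3 -1. ]
d [ 36.9 119.6 -22. ] a [ 0.003 -0.002 -0.   ]
```

View pics/s3.png

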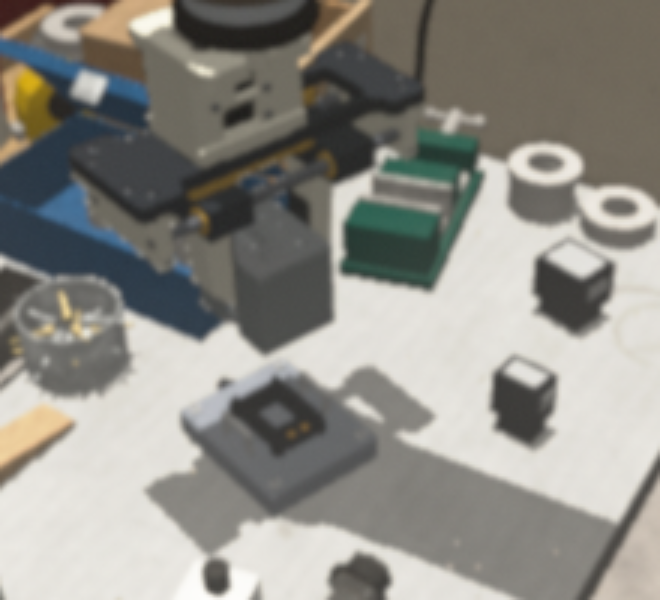

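The cover is off and hangs in the gripper. The socket is exposed at (280,412) in the crop. I'm moving it across to its stand.

{"name": "servo_tool", "arguments": {"commands": [{"dx": 0,"dy": 15,"dz": -3,"ax": 0,"ay": 0,"az": 0,"jaw": 40},{"dx": 0,"dy": 45,"dz": -8,"ax": 0,"ay": 0,"az": 0,"jaw": 40},{"dx": 5,"dy": 80,"dz": -15,"ax": 0,"ay": 0,"az": 0,"jaw": 40},{"dx": 20,"dy": 105,"dz": -20,"ax": 0,"ay": 0,"az": 0,"jaw": 40},{"dx": 37,"dy": 120,"dz": -22,"ax": 0,"ay": 0,"az": 0,"jaw": 40}]}}

```text
t: 5.68
position: [560.1, -296.9, 277.2]
orientation: [0.696, -0.128, -0.695, -0.126]
wrist_force: [-0.8, 0.4, -1.1]
width: 52.1
```

{"name": "servo_tool", "arguments": {"commands": [{"dx": 15,"dy": 0,"dz": 0,"ax": 0,"ay": 0,"az": 0,"jaw": 40},{"dx": 30,"dy": 0,"dz": 0,"ax": 0,"ay": 0,"az": 0,"jaw": 40},{"dx": 45,"dy": 0,"dz": 0,"ax": 0,"ay": 0,"az": 0,"jaw": 40},{"dx": 55,"dy": 0,"dz": 0,"ax": 0,"ay": 0,"az": 0,"jaw": 40},{"dx": 60,"dy": 0,"dz": 0,"ax": 0,"ay": 0,"az": 0,"jaw": 40}]}}

```text
t: 6.1
position: [560.9, -290.6, 215.4]
orientation: [-0.695, 0.124, 0.697, 0.126]
wrist_force: [-0.3, -0.3, -1.1]
width: 51.6
```

```bash
python3 -c "
from h import *
cv2.imwrite('pics/s4.png',cv2.resize(bot.snapshot('side')[90:290,140:360,::-1],None,fx=3,fy=3))
avg(562,-292,47,-1.931,4)"
```

```text
std [0.48 0.46 0.8 ]
t 6.35 gp [ 561.7 -291.4   58.7] w 51.6 F [ 0.1  0.  -1.3]
d [11.7  0.4 -0.5] a [ 0.004 -0.     0.   ]
```

View pics/s4.png

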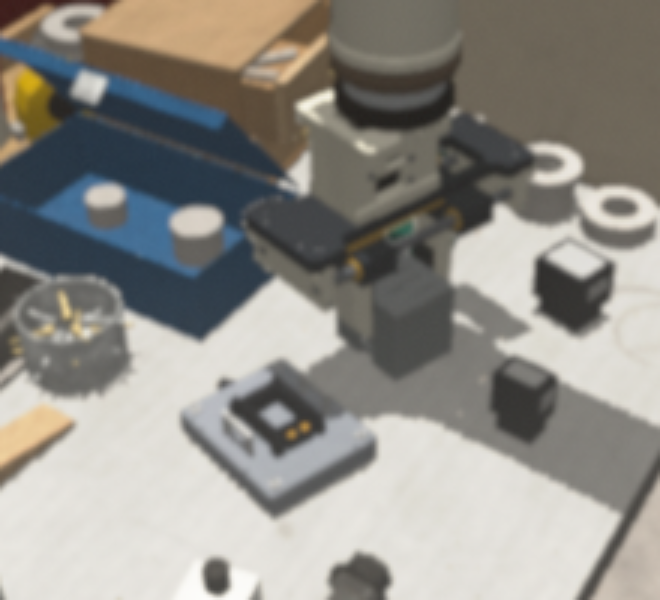

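The cover at (412,325) hangs level above bare table, clear of the vice and relays. I'm lowering the last 12 mm.

{"name": "servo_tool", "arguments": {"commands": [{"dx": 4,"dy": 0,"dz": 0,"ax": 0,"ay": 0,"az": 0,"jaw": 40},{"dx": 8,"dy": 0,"dz": 0,"ax": 0,"ay": 0,"az": 0,"jaw": 40},{"dx": 10,"dy": 0,"dz": 0,"ax": 0,"ay": 0,"az": 0,"jaw": 40},{"dx": 11,"dy": 0,"dz": 0,"ax": 0,"ay": 0,"az": 0,"jaw": 40},{"dx": 12,"dy": 0,"dz": 0,"ax": 0,"ay": 0,"az": 0,"jaw": 40}]}}

```text
t: 6.77
position: [561.1, -292.2, 205.5]
orientation: [-0.696, 0.126, 0.696, 0.126]
wrist_force: [1.0, -0.9, -1.4]
width: 52.0
```

```bash
python3 -c "
from h import *
avg(562,-292,46,-1.931,4)"
```

```text
std [0.08 0.01 0.12]
t 6.97 gp [ 561.2 -292.2   46.6] w 51.8 F [-0.6  0.3 -1.1]
d [ 0.6 -0.4 -0.7] a [0.003 0.    0.   ]
```

{"name": "servo_tool", "arguments": {"commands": [{"dx": 0.6,"dy": 0,"dz": 0,"ax": 0,"ay": 0,"az": 0,"jaw": 40},{"dx": 1.2,"dy": 0,"dz": 0,"ax": 0,"ay": 0,"az": 0,"jaw": 40},{"dx": 1.2,"dy": 0,"dz": 0,"ax": 0,"ay": 0,"az": 0,"jaw": 40}]}}

```text
t: 7.22
position: [561.4, -292.2, 205.1]
orientation: [0.696, -0.126, -0.696, -0.126]
wrist_force: [-1.8, 0.9, 3.7]
width: 51.4
```

```bash
python3 -c "
from h import *
avg(562,-292,46,-1.931,3)"
```

```text
std [0.01 0.02 0.01]
t 7.37 gp [ 561.4 -292.2   46.1] w 51.4 F [-2.5 -0.3  4.6]
d [ 0.1 -0.4 -0.4] a [ 0.003 -0.    -0.   ]
```

Contact at z=46.1 (4.6 N), exactly the expected rim height. Opening the jaws.

{"name": "servo_tool", "arguments": {"commands": [{"dx": 0,"dy": 0,"dz": 0,"ax": 0,"ay": 0,"az": 0,"jaw": 60},{"dx": 0,"dy": 0,"dz": 0,"ax": 0,"ay": 0,"az": 0,"jaw": 68},{"dx": 0,"dy": 0,"dz": 0,"ax": 0,"ay": 0,"az": 0,"jaw": 80},{"dx": 0,"dy": 0,"dz": 0,"ax": 0,"ay": 0,"az": 0,"jaw": 90},{"dx": 0,"dy": 0,"dz": 0,"ax": 0,"ay": 0,"az": 0,"jaw": 95}]}}

```text
t: 7.78
position: [561.1, -292.2, 204.1]
orientation: [-0.696, 0.126, 0.696, 0.126]
wrist_force: [0.1, 0.0, -1.0]
width: 77.2
```

{"name": "servo_tool", "arguments": {"commands": [{"dx": -10,"dy": 0,"dz": 0,"ax": 0,"ay": 0,"az": 0,"jaw": 100},{"dx": -30,"dy": 0,"dz": 0,"ax": 0,"ay": 0,"az": 0,"jaw": 100},{"dx": -55,"dy": 0,"dz": 0,"ax": 0,"ay": 0,"az": 0,"jaw": 100},{"dx": -80,"dy": 0,"dz": 0,"ax": 0,"ay": 0,"az": 0,"jaw": 100},{"dx": -105,"dy": 0,"dz": 0,"ax": 0,"ay": 0,"az": 0,"jaw": 100}]}}

```text
t: 8.2
position: [561.1, -292.0, 311.0]
orientation: [-0.696, 0.125, 0.696, 0.126]
wrist_force: [0.9, -0.6, -0.8]
width: 92.1
```

```bash
python3 -c "
from h import *
a=bot.snapshot('side')[:,:,::-1];b=bot.snapshot('top')[:,:,::-1]
cv2.imwrite('pics/side5.png',a);cv2.imwrite('pics/top5.png',b)
cv2.imwrite('pics/s5.png',cv2.resize(a[90:290,140:360],None,fx=3,fy=3))
cv2.imwrite('pics/t5.png',cv2.resize(b[120:300,180:420],None,fx=3,fy=3))
avg(451,-262.7,110,-1.70,3)"
```

```text
std [0.91 0.28 1.3 ]
t 8.45 gp [ 561.9 -292.5  152.1] w 91.7 F [ 0.6 -0.1 -0.7]
d [ 41.8  10.8 114.5] a [-0.228 -0.002 -0.001]
```

View pics/s5.png

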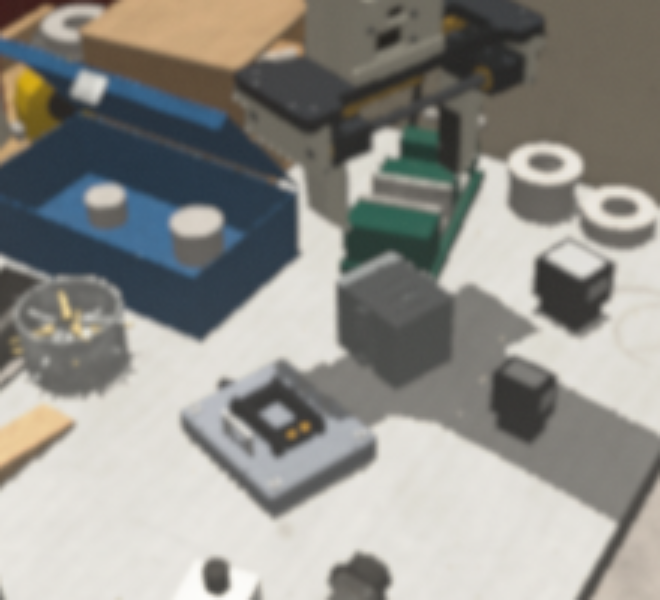

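View pics/t5.png

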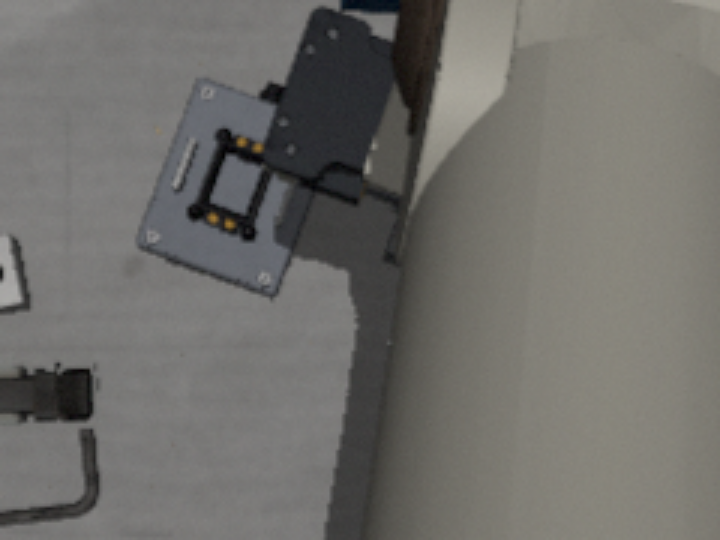

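The cover stands upright at (395,325) in the side crop, and the socket is visible in both views. Next I'll measure the socket.

```bash
python3 -c "
import cv2
a=cv2.imread('pics/side5.png');b=cv2.imread('pics/top5.png')
cv2.imwrite('pics/s6.png',cv2.resize(a[205:265,195:270],None,fx=9,fy=9,interpolation=cv2.INTER_CUBIC))
cv2.imwrite('pics/t6.png',cv2.resize(b[140:225,220:285],None,fx=8,fy=7 and 8,interpolation=cv2.INTER_CUBIC)[:590])"
```

```text
(no output)
```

View pics/s6.png

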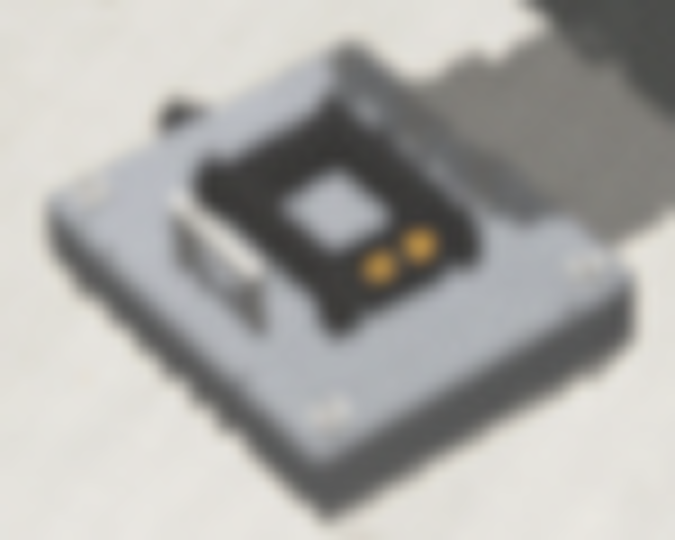

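View pics/t6.png

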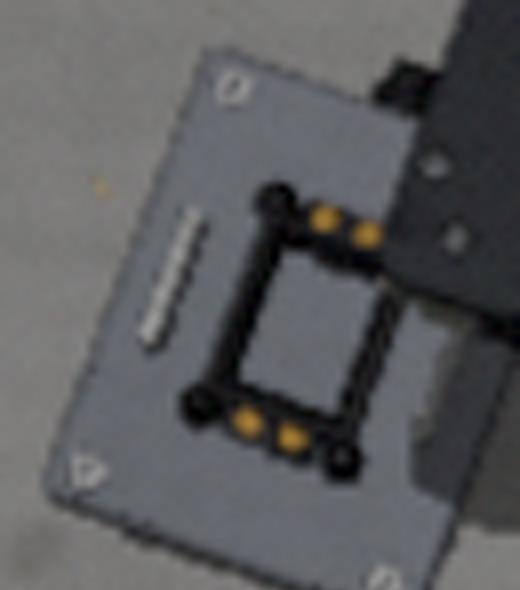

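Run:
```python
from h import *
f=lambda x,y,k,ox,oy:((x+.5)/k-.5+ox,(y+.5)/k-.5+oy)
T=lambda x,y:f(x,y,8,220,140);S=lambda x,y:f(x,y,9,195,205)
b=cv2.imread("pics/top5.png").astype(int);h=cv2.cvtColor(b.astype(np.uint8),cv2.COLOR_BGR2HSV)
m=((h[:,:,1]>120)&(h[:,:,0]>8)&(h[:,:,0]<25)).astype(np.uint8)*255;m[:160]=0;m[200:]=0;m[:,:240]=0;m[:,275:]=0
n,l,st,c=cv2.connectedComponentsWithStats(m);print(st[1:,4],c[1:])
print("contacts mean z36",np.mean([onz("top",T(*p),36) for p in[(326,218),(368,234),(248,422),(292,437)]],0).round(1))
A=[onz("top",T(*p),36) for p in[(326,218),(368,234),(248,422),(292,437)]];d=A[0]+A[1]-A[2]-A[3];print("yaw",np.arctan2(d[1],d[0]))
print("posts z49",((onz("top",T(277,200),49)+onz("top",T(341,462),49))/2).round(1))
print("side posts z49",((onz("side",S(212,165),49)+onz("side",S(470,245),49))/2).round(1),((onz("side",S(335,105),49)+onz("side",S(338,325),49))/2).round(1))
e=[onz("top",T(*p),38) for p in[(193,212),(151,340)]];print("staple",np.mean(e,0).round(1),np.arctan2(*(e[0]-e[1])[1::-1]))
yaw=-.36; stc=np.mean(e,0)-30.5*np.array([-np.sin(yaw),np.cos(yaw),0]);print("base from staple",stc.round(1))
e=[onz("side",S(*p),38) for p in[(175,200),(262,278)]];print("staple side",np.mean(e,0).round(1),np.arctan2(*(e[0]-e[1])[1::-1]),(np.mean(e,0)-30.5*np.array([-np.sin(yaw),np.cos(yaw),0])).round(1))
sc=[onz("top",T(*p),20) for p in[(234,90),(86,473),(384,580)]];print("screws diag",((sc[0]+sc[2])/2).round(1),"yaw",np.arctan2(*(sc[0]-sc[1])[1::-1]))
p1,e1=tri(T(172,276),S(218,239));print("tri staple",p1.round(1),e1)
p1,e1=tri(T(248,422),S(378,268));print("tri contact",p1.round(1),e1);p1,e1=tri(T(292,437),S(421,245));print(p1.round(1),e1)
```

```text
[ 1 10  9 11 12] [[256.         165.        ]
 [260.2        167.        ]
 [265.66666667 168.88888889]
 [250.81818182 192.18181818]
 [256.25       194.41666667]]
contacts mean z36 [ 583.7 -171.6   36. ]
yaw -0.370213555343683
posts z49 [ 581.3 -172.2   49. ]
side posts z49 [ 568.4 -154.    49. ] [ 567.8 -151.8   49. ]
staple [ 594.8 -143.2   38. ] -0.32298931760454774
base from staple [ 584.  -171.8   38. ]
staple side [ 591.8 -142.6   38. ] -0.36063866313167825 [ 581.1 -171.1   38. ]
screws diag [ 584.5 -171.    20. ] yaw -0.3744219308620892
tri staple [ 594.  -143.6   36.2] 2.230262891579313
tri contact [ 564.  -158.8   29. ] 1.6392474356089324
[ 560.1 -168.3   29.6] 2.954881637345529
```

{"name": "servo_tool", "arguments": {"commands": [{"dx": 0,"dy": 2,"dz": 15,"ax": -0.05,"ay": 0,"az": 0,"jaw": 100},{"dx": 0,"dy": 5,"dz": 45,"ax": -0.11,"ay": 0,"az": 0,"jaw": 100},{"dx": 5,"dy": 9,"dz": 80,"ax": -0.18,"ay": 0,"az": 0,"jaw": 100},{"dx": 20,"dy": 11,"dz": 105,"ax": -0.22,"ay": 0,"az": 0,"jaw": 100},{"dx": 40,"dy": 11,"dz": 114.5,"ax": -0.228,"ay": 0,"az": 0,"jaw": 100}]}}

```text
t: 8.87
position: [446.3, -261.9, 268.6]
orientation: [-0.704, 0.045, 0.707, 0.045]
wrist_force: [-0.8, -0.3, -1.1]
width: 91.8
```

```bash
python3 -c "
from h import *
avg(451.5,-262.7,41,-1.70,5)
b=bot.snapshot('side')[:,:,::-1]
cv2.imwrite('pics/s7.png',cv2.resize(b[120:280,220:400],None,fx=3,fy=3))"
```

```text
std [3.28 0.88 1.97]
t 9.12 gp [ 447.4 -261.5  108.5] w 92.0 F [ 0.2 -0.2  0.5]
d [67.4  0.7 -4.5] a [-0.     0.005  0.002]
```

View pics/s7.png

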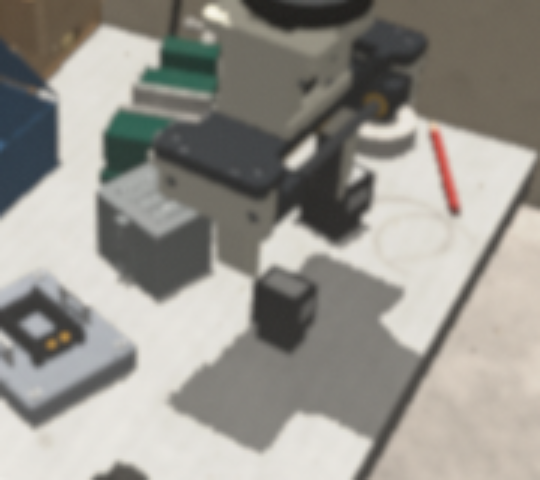

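{"name": "servo_tool", "arguments": {"commands": [{"dx": 5,"dy": 0,"dz": -1,"ax": 0,"ay": 0,"az": 0,"jaw": 100},{"dx": 13,"dy": 0,"dz": -2,"ax": 0,"ay": 0,"az": 0,"jaw": 100},{"dx": 20,"dy": 0,"dz": -2,"ax": 0,"ay": 0,"az": 0,"jaw": 100},{"dx": 24,"dy": 0,"dz": -2,"ax": 0,"ay": 0,"az": 0,"jaw": 100},{"dx": 25,"dy": 0,"dz": -2,"ax": 0,"ay": 0,"az": 0,"jaw": 100}]}}

```text
t: 9.58
position: [451.8, -262.4, 243.3]
orientation: [-0.705, 0.045, 0.706, 0.046]
wrist_force: [-0.2, -0.3, 0.1]
width: 91.7
```

```bash
python3 -c "
from h import *
avg(451.5,-262.7,41,-1.70,4)
avg(451.5,-262.7,41,-1.70,2)
b=bot.snapshot('side')[:,:,::-1]
cv2.imwrite('pics/s8.png',cv2.resize(b[150:260,260:380],None,fx=5,fy=5))"
```

```text
std [0.25 0.16 0.4 ]
t 9.78 gp [ 451.9 -262.5   85.1] w 91.6 F [ 0.6  0.1 -0.2]
d [44.1  0.3  0.4] a [0.    0.001 0.   ]
std [0.   0.03 0.02]
t 9.88 gp [ 452.3 -262.8   85.8] w 91.9 F [ 1.2 -0.8 -0.4]
d [44.8  0.   0.8] a [ 0. -0. -0.]
```

View pics/s8.png

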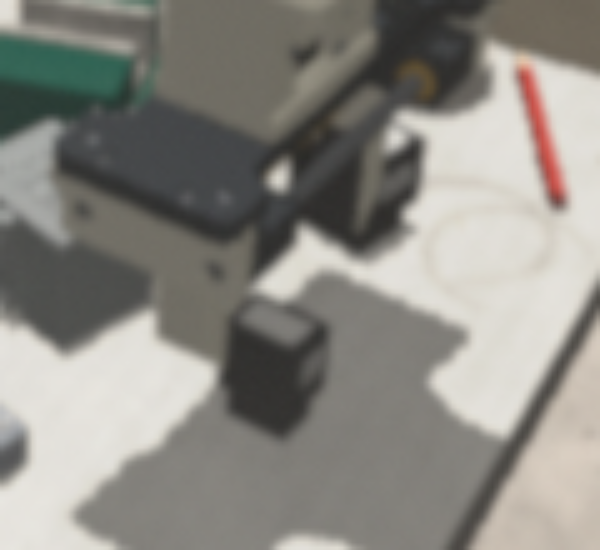

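The fingers straddle the relay: left finger at (200,310), right finger in front of the wide relay and well clear of it. I'm descending 45 mm and closing.

{"name": "servo_tool", "arguments": {"commands": [{"dx": 8,"dy": 0,"dz": 0.5,"ax": 0,"ay": 0,"az": 0,"jaw": 100},{"dx": 20,"dy": 0,"dz": 0.5,"ax": 0,"ay": 0,"az": 0,"jaw": 100},{"dx": 32,"dy": 0,"dz": 0.5,"ax": 0,"ay": 0,"az": 0,"jaw": 100},{"dx": 41,"dy": 0,"dz": 0.5,"ax": 0,"ay": 0,"az": 0,"jaw": 90},{"dx": 44.5,"dy": 0,"dz": 0.5,"ax": 0,"ay": 0,"az": 0,"jaw": 80}], "squeeze": 20}}

```text
t: 10.35
position: [450.6, -262.1, 197.7]
orientation: [-0.705, 0.045, 0.707, 0.046]
wrist_force: [-0.0, 0.9, 0.4]
width: 82.9
```

{"name": "servo_tool", "arguments": {"commands": [{"dx": 0,"dy": 0,"dz": 0,"ax": 0,"ay": 0,"az": 0,"jaw": 60},{"dx": 0,"dy": 0,"dz": 0,"ax": 0,"ay": 0,"az": 0,"jaw": 50},{"dx": 0,"dy": 0,"dz": 0,"ax": 0,"ay": 0,"az": 0,"jaw": 44},{"dx": 0,"dy": 0,"dz": 0,"ax": 0,"ay": 0,"az": 0,"jaw": 40},{"dx": 0,"dy": 0,"dz": 0,"ax": 0,"ay": 0,"az": 0,"jaw": 36}]}}

```text
t: 10.77
position: [451.9, -262.8, 200.5]
orientation: [0.706, -0.046, -0.705, -0.045]
wrist_force: [0.1, 1.3, -0.1]
width: 49.9
```

```bash
python3 -c "
from h import *
avg(451.5,-262.7,41,-1.70,2)
b=bot.snapshot('side')[:,:,::-1]
cv2.imwrite('pics/s9.png',cv2.resize(b[150:260,260:380],None,fx=5,fy=5))"
```

```text
std [0.02 0.02 0.03]
t 10.87 gp [ 451.9 -262.9   41.5] w 41.4 F [-0.5  0.1 -0.1]
d [ 0.5 -0.1  0.4] a [-0.    -0.001 -0.   ]
```

View pics/s9.png

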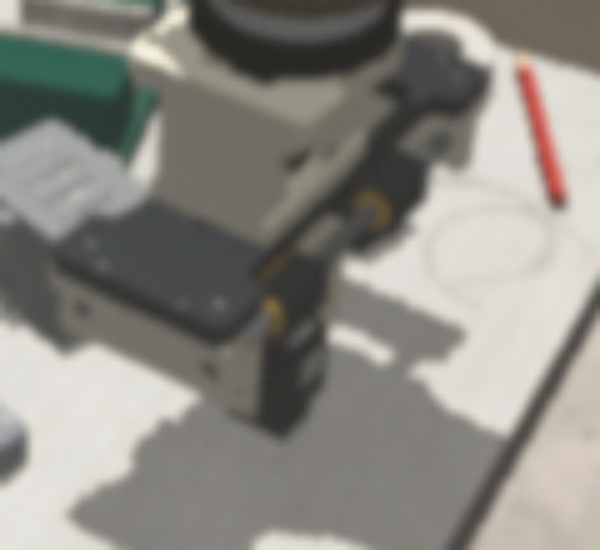

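{"name": "servo_tool", "arguments": {"commands": [{"dx": 0,"dy": 0,"dz": 0,"ax": 0,"ay": 0,"az": 0,"jaw": 33},{"dx": 0,"dy": 0,"dz": 0,"ax": 0,"ay": 0,"az": 0,"jaw": 29},{"dx": 0,"dy": 0,"dz": 0,"ax": 0,"ay": 0,"az": 0,"jaw": 25},{"dx": 0,"dy": 0,"dz": 0,"ax": 0,"ay": 0,"az": 0,"jaw": 20},{"dx": 0,"dy": 0,"dz": 0,"ax": 0,"ay": 0,"az": 0,"jaw": 15}]}}

```text
t: 11.33
position: [451.7, -262.7, 200.2]
orientation: [0.706, -0.046, -0.706, -0.046]
wrist_force: [-0.3, -0.2, 1.0]
width: 25.9
```

{"name": "servo_tool", "arguments": {"commands": [{"dx": 0,"dy": 0,"dz": 0,"ax": 0,"ay": 0,"az": 0,"jaw": 15},{"dx": 0,"dy": 0,"dz": 0,"ax": 0,"ay": 0,"az": 0,"jaw": 15},{"dx": 0,"dy": 0,"dz": 0,"ax": 0,"ay": 0,"az": 0,"jaw": 15}], "squeeze": 25}}

```text
t: 11.58
position: [451.6, -262.8, 200.1]
orientation: [0.706, -0.046, -0.706, -0.046]
wrist_force: [-0.6, -0.8, 1.7]
width: 26.0
```

```bash
python3 -c "
from h import *
avg(451.5,-262.7,111,-1.70,2)"
```

```text
std [0.01 0.03 0.01]
t 11.68 gp [ 451.7 -262.8   41.2] w 25.5 F [-0.2 -1.   2. ]
d [-69.8  -0.    0.2] a [-0. -0. -0.]
```

{"name": "servo_tool", "arguments": {"commands": [{"dx": -8,"dy": 0,"dz": 0,"ax": 0,"ay": 0,"az": 0,"jaw": 15},{"dx": -25,"dy": 0,"dz": 0,"ax": 0,"ay": 0,"az": 0,"jaw": 15},{"dx": -50,"dy": 0,"dz": 0,"ax": 0,"ay": 0,"az": 0,"jaw": 15},{"dx": -70,"dy": 0,"dz": 0,"ax": 0,"ay": 0,"az": 0,"jaw": 15},{"dx": -82,"dy": 0,"dz": 0,"ax": 0,"ay": 0,"az": 0,"jaw": 15}]}}

```text
t: 12.1
position: [452.2, -262.5, 284.3]
orientation: [0.706, -0.046, -0.705, -0.045]
wrist_force: [1.3, 0.4, -0.9]
width: 26.0
```

```bash
python3 -c "
from h import *
b=bot.snapshot('side')[:,:,::-1]
cv2.imwrite('pics/s10.png',cv2.resize(b[100:280,200:400],None,fx=3,fy=3))
avg(583.2,-172,125,-1.936,2)"
```

```text
std [0.51 0.14 0.72]
t 12.25 gp [ 452.5 -263.1  124.5] w 25.9 F [-0.3 -0.3 -1.7]
d [  -0.4 -107.2 -117.8] a [ 0.236 -0.003 -0.001]
```

View pics/s10.png

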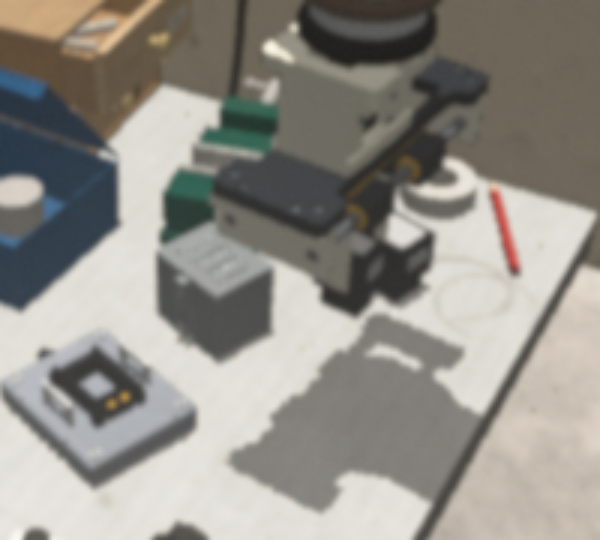

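The relay hangs level from the fingers at (350,275). I'm carrying it to the socket.

{"name": "servo_tool", "arguments": {"commands": [{"dx": 0,"dy": -12,"dz": -13,"ax": 0.04,"ay": 0,"az": 0,"jaw": 15},{"dx": 0,"dy": -36,"dz": -40,"ax": 0.1,"ay": 0,"az": 0,"jaw": 15},{"dx": 0,"dy": -62,"dz": -68,"ax": 0.16,"ay": 0,"az": 0,"jaw": 15},{"dx": 0,"dy": -88,"dz": -96,"ax": 0.22,"ay": 0,"az": 0,"jaw": 15},{"dx": 0,"dy": -107,"dz": -117,"ax": 0.236,"ay": 0,"az": 0,"jaw": 15}]}}

```text
t: 12.67
position: [583.0, -168.8, 280.4]
orientation: [-0.695, 0.128, 0.696, 0.129]
wrist_force: [0.8, 0.5, -0.4]
width: 25.9
```

```bash
python3 -c "
from h import *
avg(583.2,-172,100,-1.936,4)
avg(583.2,-172,80,-1.936,3)
b=bot.snapshot('side')[:,:,::-1]
cv2.imwrite('pics/s11.png',cv2.resize(b[140:270,170:300],None,fx=4.5,fy=4.5))"
```

```text
std [2.61 2.58 0.43]
t 12.87 gp [ 583.9 -166.7  121.5] w 26.1 F [-0.8 -0.  -1.2]
d [21.5  5.3 -1.2] a [0.005 0.001 0.003]
std [0.12 0.54 0.28]
t 13.02 gp [ 579.6 -172.4  121.5] w 26.1 F [-0.5 -1.2 -0.1]
d [41.5 -1.7 -3.3] a [-0.001  0.003 -0.001]
```

View pics/s11.png

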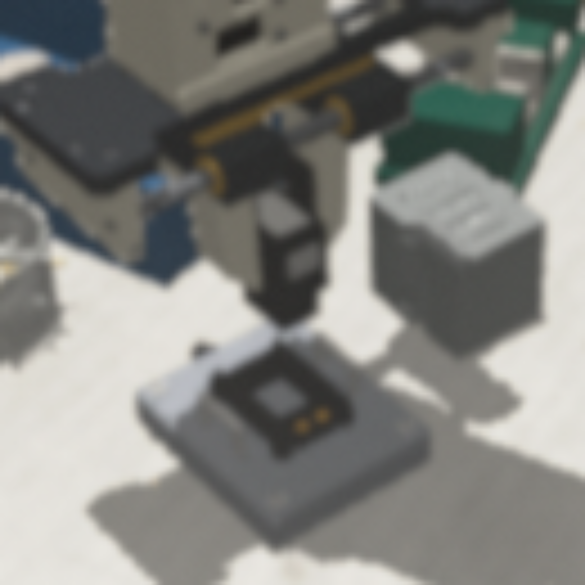

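{"name": "servo_tool", "arguments": {"commands": [{"dx": 5,"dy": -1,"dz": -2,"ax": 0,"ay": 0,"az": 0,"jaw": 15},{"dx": 13,"dy": -1,"dz": -3,"ax": 0,"ay": 0,"az": 0,"jaw": 15},{"dx": 20,"dy": -1,"dz": -3,"ax": 0,"ay": 0,"az": 0,"jaw": 15},{"dx": 25,"dy": -1,"dz": -3,"ax": 0,"ay": 0,"az": 0,"jaw": 15},{"dx": 27,"dy": -1,"dz": -3,"ax": 0,"ay": 0,"az": 0,"jaw": 15}]}}

```text
t: 13.48
position: [583.9, -171.8, 253.5]
orientation: [-0.695, 0.128, 0.696, 0.129]
wrist_force: [-0.6, 0.1, -1.2]
width: 25.4
```

```bash
python3 -c "
from h import *
avg(583.2,-172,80,-1.936,6)
avg(583.2,-172,80,-1.936,3)
b=bot.snapshot('side')[:,:,::-1]
cv2.imwrite('pics/s12.png',cv2.resize(b[160:260,190:290],None,fx=6,fy=6,interpolation=cv2.INTER_CUBIC))"
```

```text
std [0.49 0.06 0.66]
t 13.78 gp [ 584.4 -171.6   95.7] w 26.0 F [-0.1  0.5  0.1]
d [15.7  0.8  1. ] a [0.    0.001 0.   ]
std [0.02 0.02 0.01]
t 13.93 gp [ 584.9 -171.8   96.4] w 25.8 F [0.6 0.4 0.4]
d [16.4  0.8  1.5] a [ 0.    -0.001  0.   ]
```

View pics/s12.png

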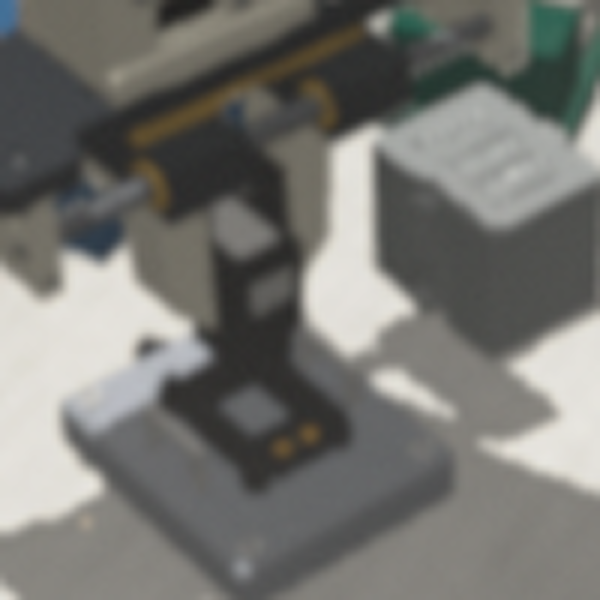

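{"name": "servo_tool", "arguments": {"commands": [{"dx": 3,"dy": 0.8,"dz": 1,"ax": 0,"ay": 0,"az": 0,"jaw": 15},{"dx": 8,"dy": 0.8,"dz": 1.5,"ax": 0,"ay": 0,"az": 0,"jaw": 15},{"dx": 13,"dy": 0.8,"dz": 1.5,"ax": 0,"ay": 0,"az": 0,"jaw": 15},{"dx": 17,"dy": 0.8,"dz": 1.5,"ax": 0,"ay": 0,"az": 0,"jaw": 15},{"dx": 18,"dy": 0.8,"dz": 1.5,"ax": 0,"ay": 0,"az": 0,"jaw": 15}]}}

```text
t: 14.4
position: [582.8, -172.0, 236.7]
orientation: [-0.695, 0.128, 0.696, 0.128]
wrist_force: [-2.5, 0.3, 8.6]
width: 26.0
```

```bash
python3 -c "
from h import *
avg(583.2,-172,62,-1.936,5)
b=bot.snapshot('side')[:,:,::-1]
cv2.imwrite('pics/s13.png',cv2.resize(b[160:260,190:290],None,fx=6,fy=6,interpolation=cv2.INTER_CUBIC))
avg(583.2,-172,62,-1.936,2)"
```

```text
std [0.01 0.02 0.05]
t 14.65 gp [ 582.6 -172.    77.9] w 25.8 F [-2.5  0.1  2.9]
d [15.9 -0.2 -0.6] a [ 0.     0.001 -0.   ]
std [0.02 0.   0.  ]
t 14.8 gp [ 582.6 -172.    77.9] w 26.0 F [-2.4 -0.5  3.3]
d [15.9 -0.2 -0.6] a [ 0.     0.001 -0.   ]
```

View pics/s13.png

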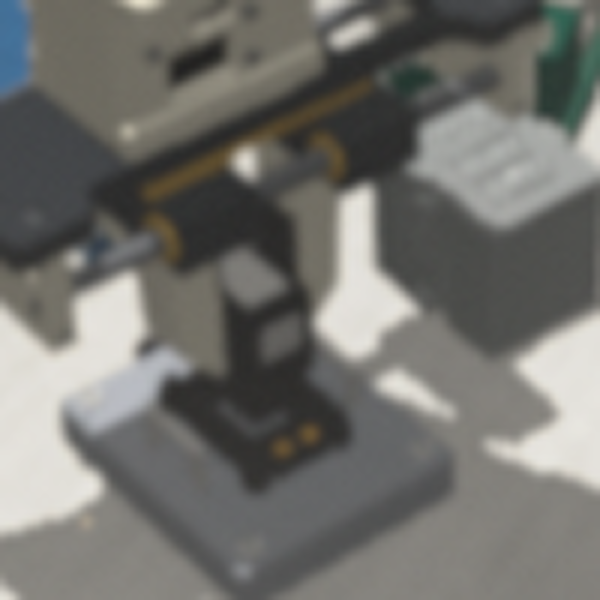

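Contact is at the mouth, with a side force of about -2.5 N in x, so the plug sits slightly too far toward +x. I'm shifting 1.5 mm along tool z and pressing gently.

{"name": "servo_tool", "arguments": {"commands": [{"dx": -1,"dy": 0,"dz": 0.8,"ax": 0,"ay": 0,"az": 0,"jaw": 15},{"dx": -1,"dy": 0,"dz": 1.6,"ax": 0,"ay": 0,"az": 0,"jaw": 15},{"dx": 1,"dy": 0,"dz": 1.6,"ax": 0,"ay": 0,"az": 0,"jaw": 15},{"dx": 2.5,"dy": 0,"dz": 1.6,"ax": 0,"ay": 0,"az": 0,"jaw": 15},{"dx": 4,"dy": 0,"dz": 1.6,"ax": 0,"ay": 0,"az": 0,"jaw": 15}]}}

```text
t: 15.22
position: [582.9, -171.7, 235.3]
orientation: [0.697, -0.129, -0.694, -0.128]
wrist_force: [-1.2, -1.1, 17.5]
width: 25.6
```

```bash
python3 -c "
from h import *
avg(583.2,-172,62,-1.936,3)
b=bot.snapshot('side')[:,:,::-1]
cv2.imwrite('pics/s14.png',cv2.resize(b[160:260,190:290],None,fx=6,fy=6,interpolation=cv2.INTER_CUBIC))"
```

```text
std [0.01 0.02 0.  ]
t 15.37 gp [ 583.7 -172.1   76.3] w 25.4 F [-0.3 -0.7 12.5]
d [14.3  0.1  0.6] a [-0.    -0.005  0.   ]
```

View pics/s14.png

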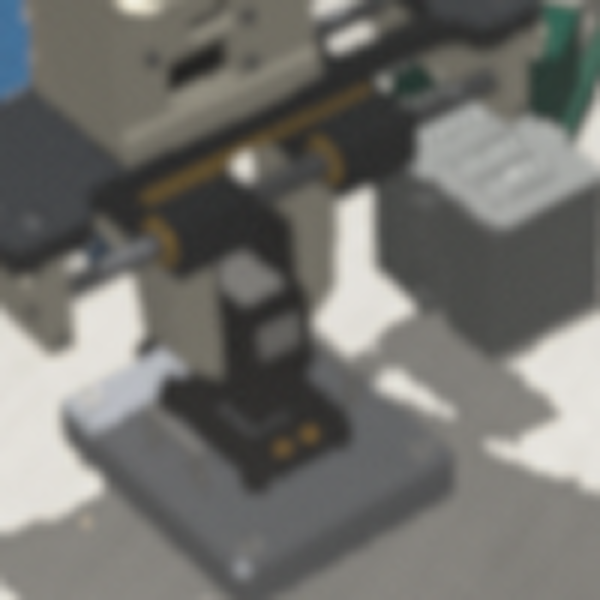

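```bash
python3 -c "
from h import *
for i in range(4):
    bot.snapshot('side');s=bot.read_state();print(np.round(s['wrist_force'],1),np.round(s['moment'],2))
F=np.array(s['wrist_force']);M=np.array(s['moment']);rz=-195.
print('r if about TCP', (-(M[1]*1000-rz*F[0])/F[2]), ((M[0]*1000+rz*F[1])/F[2]))"
```

```text
[-1.  -0.8 12.5] [ 0.01  0.47 -0.06]
[-0.9  0.1 10.6] [-0.02  0.4  -0.05]
[-0.8 -0.5 11.6] [-0.03  0.39 -0.06]
[ 0.  -1.1 11.9] [ 0.03  0.4  -0.03]
r if about TCP -33.855526923718344 21.078927768490466
```

Run:
```python
from h import *
b=bot.snapshot('side')[:,:,::-1].copy()
cv2.imwrite('pics/side15.png',b)
c=b[200:250,205:265].astype(float);c=np.clip(c*1.8,0,255).astype(np.uint8)
c=cv2.resize(c,None,fx=11,fy=11,interpolation=cv2.INTER_CUBIC)
# predicted hole mouth outer chamfer (37x29), throat 31x23 at z 33, for centre 583.3,-171.8 yaw -.365
def box(cx,cy,yaw,lx,ly,z,col):
    P=[]
    for sx,sy in((1,1),(1,-1),(-1,-1),(-1,1)):
        x=sx*lx/2;y=sy*ly/2
        P.append((proj("side",[cx+x*np.cos(yaw)-y*np.sin(yaw),cy+x*np.sin(yaw)+y*np.cos(yaw),z])-[205,200]+.5)*11-.5)
    cv2.polylines(c,[np.array(P).astype(int)],True,col,1)
box(583.3,-171.8,-.365,37,29,36,(0,255,0));box(583.3,-171.8,-.365,104,86,20,(255,0,0))
cv2.imwrite('pics/s15.png',c)
```

```text
(no output)
```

View pics/s15.png

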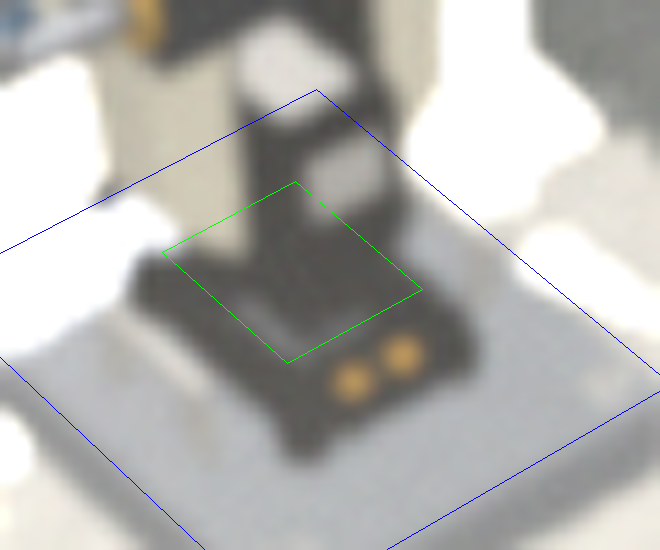

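{"name": "servo_tool", "arguments": {"commands": [{"dx": -5,"dy": 0,"dz": -1,"ax": 0,"ay": 0,"az": 0,"jaw": 15},{"dx": -10,"dy": 0,"dz": -1.6,"ax": 0,"ay": 0,"az": 0,"jaw": 15},{"dx": -10,"dy": 0,"dz": -1.6,"ax": 0,"ay": 0,"az": 0,"jaw": 15},{"dx": -10,"dy": 0,"dz": -1.6,"ax": 0,"ay": 0,"az": 0,"jaw": 15}]}}

```text
t: 16.0
position: [582.9, -171.9, 243.0]
orientation: [0.695, -0.128, -0.695, -0.128]
wrist_force: [0.2, -0.9, -0.6]
width: 25.9
```

```bash
cat >> h.py <<'E'
def wr(n=5):
    W=[]
    for i in range(n):
        bot.snapshot('side');s=bot.read_state();W.append(np.r_[s['wrist_force'],np.array(s['moment'])*1000])
    W=np.array(W);print("wrench",W.mean(0).round(1),"sd",W.std(0).round(1))
E
python3 -c "
from h import *
wr(5)
avg(583.2,-172,78,-1.936,3)
b=bot.snapshot('side')[:,:,::-1]
cv2.imwrite('pics/s16.png',cv2.resize(np.clip(b[170:250,190:280]*1.5,0,255).astype(np.uint8),None,fx=7,fy=7,interpolation=cv2.INTER_CUBIC))"
```

```text
wrench [-0.3 -0.2 -0.7 47.2 35.  -6.2] sd [ 0.3  0.3  0.3 22.7 28.2 39.5]
std [0.07 0.01 0.07]
t 16.4 gp [ 582.7 -171.8   83.7] w 25.7 F [-0.2 -0.5 -0.3]
d [ 5.7 -0.  -0.5] a [0. 0. 0.]
```

View pics/s16.png

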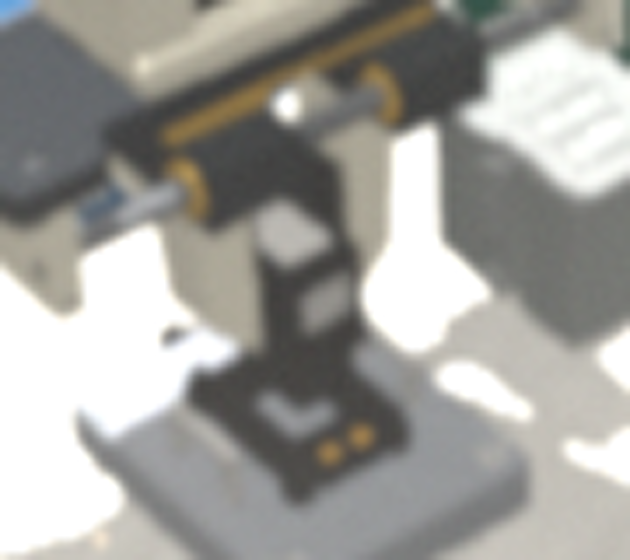

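Run:
```python
from h import *
T=lambda x,y:((x+.5)/8-.5+220,(y+.5)/8-.5+140)
a=np.array([onz("top",T(*p),36) for p in[(326,218),(368,234),(248,422),(292,437)]])
c=np.linalg.norm(a[0]+a[1]-a[2]-a[3])/4;print("c",c)
s=cv2.imread("pics/side5.png");h=cv2.cvtColor(s,cv2.COLOR_BGR2HSV)
m=((h[:,:,1]>90)&(h[:,:,0]>8)&(h[:,:,0]<28)).astype(np.uint8)*255;m[:215]=0;m[245:]=0;m[:,:225]=0;m[:,250:]=0
n,l,st,cc=cv2.connectedComponentsWithStats(m);print(st[1:,4],cc[1:])
y=-.365;bx=np.array([np.cos(y),np.sin(y),0])
mid=np.mean([onz("side",p,36) for p,q in zip(cc[1:],st[1:,4]) if q>3],0)
print("side -x contacts mid",mid.round(1),"socket centre (side)",(mid+c*bx).round(1))
# relay plate now
b=bot.snapshot('side')[:,:,::-1];cv2.imwrite('pics/side17.png',b)
g=cv2.cvtColor(b,cv2.COLOR_BGR2GRAY)[195:212,222:242];print(g)
```

```text
c 22.925790303260293
[28] [[239.03571429 232.85714286]]
side -x contacts mid [ 557.1 -158.6   36. ] socket centre (side) [ 578.6 -166.8   36. ]
[[ 47  45  46  46  45  44  47  45  45  45  45  44  44  41  42  47  66  91
  107 111]
 [ 45  46  44  44  45  44  46  45  45  45  44  44  43  43  42  46  63  88
  105 111]
 [ 46  44  45  45  45  45  49  52  52  48  44  43  42  43  42  47  61  86
  104 110]
 [ 44  46  46  45  47  54  62  71  71  64  53  45  43  43  43  46  60  84
  105 111]
 [ 46  45  49  52  60  74  87  96  99  91  73  56  46  43  42  47  59  85
  105 110]
 [ 48  53  58  66  80  97 107 115 117 111  97  77  58  49  44  45  59  84
  104 111]
 [ 60  70  79  85  95 109 119 122 121 120 113 100  83  67  54  48  57  82
  103 111]
 [ 81  91  97  97 101 114 122 123 123 121 120 116 106  92  74  57  58  79
  101 109]
 [ 99 105 106 101  99 113 122 123 123 122 122 122 119 110  96  73  59  71
   94 105]
 [109 111 110 101  96 108 118 123 124 123 123 122 119 113  99  76  56  60
   78  97]
 [112 111 108 101  89  93 106 117 121 123 120 115 108  97  82  63  50  50
   65  88]
 [113 112 110 100  81  73  85 102 113 114 108  97  83  71  59  49  45  46
   57  82]
 [111 110 110 100  80  59  63  79  91  94  83  71  58  50  46  46  45  48
   56  80]
 [112 112 110 103  82  57  48  56  64  66  59  49  45  44  46  53  58  59
   58  82]
 [110 111 110 104  86  61  45  44  48  47  46  46  46  50  57  70  79  73
   67  92]
 [112 112 112 106  91  64  45  44  44  45  46  50  56  64  73  86  92  85
   75 107]
 [112 112 112 109  94  67  46  43  44  47  52  61  72  80  87  93  94  87
   81 119]]
```

Run:
```python
from h import *
for z in(89.5,91.5,93.5): print(onz("side",(230.6,202.8),z).round(1))
print(tri((256.0+.0,0),(0,0))[1])
# foot screws/side calibration: staple etc at side5 and foot
S=lambda x,y:((x+.5)/9-.5+195,(y+.5)/9-.5+205)
for p,z in[((90,188),20),((328,410),20),((588,263),20)]: print("screw",onz("side",S(*p),z).round(1))
s1=onz("side",S(90,188),20);s2=onz("side",S(588,263),20);print("diag mid",((s1+s2)/2).round(1))
print("proj exp plate", proj("side",[582.7,-171.8,91.5]))
wr(3)
```

```text
[ 581.5 -172.7   89.5]
[ 580.1 -170.7   91.5]
[ 578.7 -168.7   93.5]
192.5896041069944
screw [ 636.9 -157.7   20. ]
screw [ 555.1 -126.    20. ]
screw [ 530.1 -189.9   20. ]
diag mid [ 583.5 -173.8   20. ]
proj exp plate [229.74641519 202.02310848]
wrench [-0.2  0.3 -0.1 28.3 -3.6  1.9] sd [ 0.4  0.6  0.3 53.4 12.8  7.5]
```

{"name": "servo_tool", "arguments": {"commands": [{"dx": 1,"dy": 0,"dz": -0.9,"ax": 0,"ay": 0,"az": 0,"jaw": 15},{"dx": 2,"dy": 0,"dz": -1.8,"ax": 0,"ay": 0,"az": 0,"jaw": 15},{"dx": 4,"dy": 0,"dz": -1.8,"ax": 0,"ay": 0,"az": 0,"jaw": 15},{"dx": 6,"dy": 0,"dz": -1.8,"ax": 0,"ay": 0,"az": 0,"jaw": 15},{"dx": 8,"dy": 0,"dz": -1.8,"ax": 0,"ay": 0,"az": 0,"jaw": 15}]}}

```text
t: 17.07
position: [584.7, -172.6, 235.0]
orientation: [0.695, -0.128, -0.695, -0.128]
wrist_force: [-0.8, -0.1, 12.4]
width: 26.2
```

```bash
python3 -c "
from h import *
wr(4)
avg(584.2,-172.3,62,-1.936,2)"
```

```text
wrench [-7.000e-01  2.000e-01  3.400e+00  7.190e+01  2.923e+02 -2.110e+01] sd [ 0.3  0.1  1.1 25.8 37.6 25.7]
std [0.01 0.01 0.01]
t 17.37 gp [ 584.7 -172.6   76.3] w 25.8 F [-0.8  1.2  4.6]
d [14.3 -0.2  0.6] a [ 0. -0. -0.]
```

{"name": "servo_tool", "arguments": {"commands": [{"dx": 0,"dy": 0,"dz": -0.8,"ax": 0,"ay": 0,"az": 0,"jaw": 15},{"dx": 0,"dy": 0,"dz": -1.5,"ax": 0,"ay": 0,"az": 0,"jaw": 15},{"dx": 1,"dy": 0,"dz": -1.5,"ax": 0,"ay": 0,"az": 0,"jaw": 15},{"dx": 2,"dy": 0,"dz": -1.5,"ax": 0,"ay": 0,"az": 0,"jaw": 15}]}}

```text
t: 17.7
position: [586.0, -173.2, 232.6]
orientation: [-0.695, 0.128, 0.695, 0.128]
wrist_force: [0.6, 0.3, -0.0]
width: 26.0
```

```bash
python3 -c "
from h import *
wr(4)
avg(584.2,-172.3,62,-1.936,2)
b=bot.snapshot('side')[:,:,::-1]
cv2.imwrite('pics/s18.png',cv2.resize(np.clip(b[170:250,190:280]*1.5,0,255).astype(np.uint8),None,fx=7,fy=7,interpolation=cv2.INTER_CUBIC))"
```

```text
wrench [-0.5  0.2 -0.3 57.2 13.8 -6.9] sd [ 0.7  0.3  0.6 35.5 25.6 32.5]
std [0.03 0.01 0.05]
t 18.0 gp [ 585.9 -173.1   73.9] w 26.3 F [ 0.5 -0.6 -0.1]
d [11.9 -0.1  1.9] a [0. 0. 0.]
```

View pics/s18.png

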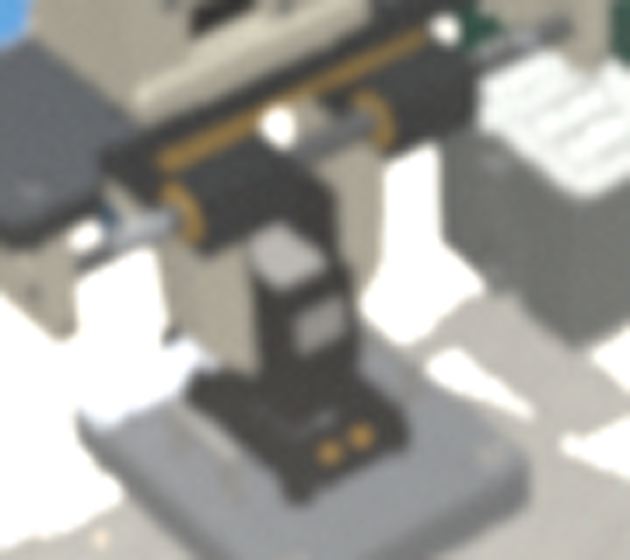

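The contact force has gone and the plug has entered the mouth (underside about 33 mm). I'm pushing it home.

{"name": "servo_tool", "arguments": {"commands": [{"dx": 2,"dy": 0,"dz": 0,"ax": 0,"ay": 0,"az": 0,"jaw": 15},{"dx": 4,"dy": 0,"dz": 0,"ax": 0,"ay": 0,"az": 0,"jaw": 15},{"dx": 6,"dy": 0,"dz": 0,"ax": 0,"ay": 0,"az": 0,"jaw": 15},{"dx": 8,"dy": 0,"dz": 0,"ax": 0,"ay": 0,"az": 0,"jaw": 15}]}}

```text
t: 18.38
position: [585.9, -173.1, 224.7]
orientation: [-0.695, 0.128, 0.695, 0.128]
wrist_force: [-0.8, -0.5, -0.4]
width: 25.8
```

```bash
python3 -c "
from h import *
wr(3)
avg(585.9,-173.1,62,-1.936,2)"
```

```text
wrench [-0.7 -0.2 -0.7 63.  26.8  4.2] sd [ 0.6  0.5  0.4 17.4 37.1 20.8]
std [0.04 0.02 0.06]
t 18.63 gp [ 585.9 -173.1   65.9] w 26.2 F [-0.5  0.5 -0.3]
d [3.9 0.  0. ] a [0. 0. 0.]
```

{"name": "servo_tool", "arguments": {"commands": [{"dx": 1.5,"dy": 0,"dz": 0,"ax": 0,"ay": 0,"az": 0,"jaw": 15},{"dx": 3,"dy": 0,"dz": 0,"ax": 0,"ay": 0,"az": 0,"jaw": 15},{"dx": 4,"dy": 0,"dz": 0,"ax": 0,"ay": 0,"az": 0,"jaw": 15},{"dx": 5,"dy": 0,"dz": 0,"ax": 0,"ay": 0,"az": 0,"jaw": 15}]}}

```text
t: 18.97
position: [586.3, -173.0, 222.1]
orientation: [0.695, -0.129, -0.695, -0.128]
wrist_force: [-9.1, 0.9, 23.9]
width: 26.2
```

```bash
python3 -c "
from h import *
wr(3)
avg(585.9,-173.1,62,-1.936,2)"
```

```text
wrench [-6.1000e+00  4.0000e-01  1.5400e+01  2.5090e+02  1.2826e+03 -2.9800e+01] sd [ 0.2  0.3  0.6 39.  20.8 22.2]
std [0.01 0.01 0.  ]
t 19.22 gp [ 586.3 -173.2   63.2] w 26.0 F [-5.1  1.9 15.6]
d [1.2 0.  0.4] a [ 0.    -0.001 -0.001]
```

{"name": "servo_tool", "arguments": {"commands": [{"dx": -1,"dy": 0,"dz": 0.6,"ax": 0,"ay": 0,"az": 0,"jaw": 15},{"dx": -1,"dy": 0,"dz": 1.4,"ax": 0,"ay": 0,"az": 0,"jaw": 15},{"dx": 0,"dy": 0,"dz": 1.4,"ax": 0,"ay": 0,"az": 0,"jaw": 15},{"dx": 1,"dy": 0,"dz": 1.4,"ax": 0,"ay": 0,"az": 0,"jaw": 15}]}}

```text
t: 19.55
position: [585.7, -172.8, 221.9]
orientation: [0.696, -0.129, -0.694, -0.128]
wrist_force: [-7.6, 0.7, 26.4]
width: 26.0
```

```bash
python3 -c "
from h import *
wr(3)
avg(585.9,-173.1,62,-1.936,2)
b=bot.snapshot('side')[:,:,::-1]
cv2.imwrite('pics/s19.png',cv2.resize(np.clip(b[170:250,190:280]*1.5,0,255).astype(np.uint8),None,fx=7,fy=7,interpolation=cv2.INTER_CUBIC))"
```

```text
wrench [-6.4000e+00  7.0000e-01  2.1300e+01  8.0100e+01  1.1315e+03 -1.8100e+01] sd [ 0.7  0.1  0.6 14.3 20.7 13.6]
std [0.02 0.01 0.02]
t 19.8 gp [ 586.  -173.1   63. ] w 26.3 F [-6.   0.5 21.9]
d [1.  0.  0.1] a [-0.    -0.003 -0.001]
```

View pics/s19.png

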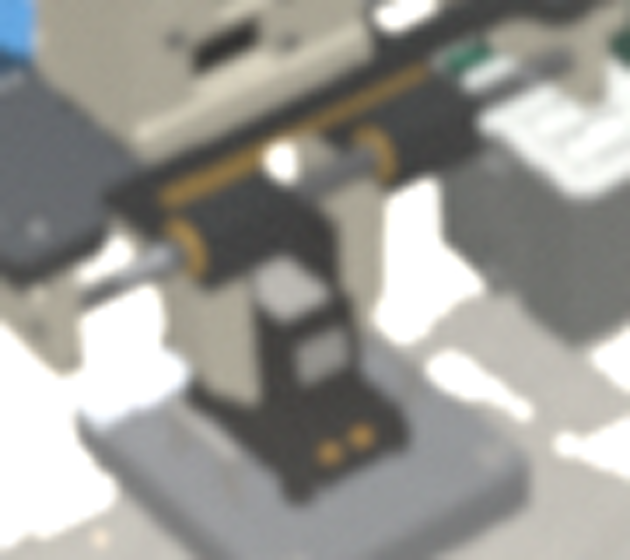

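It stops hard at z=63 (21 N). The shoulder looks seated and no gap is visible at (300,400). I'm releasing it and backing off, then I'll inspect.

{"name": "servo_tool", "arguments": {"commands": [{"dx": -0.8,"dy": 0,"dz": 0,"ax": 0,"ay": 0,"az": 0,"jaw": 25},{"dx": -0.8,"dy": 0,"dz": 0,"ax": 0,"ay": 0,"az": 0,"jaw": 40},{"dx": -0.8,"dy": 0,"dz": 0,"ax": 0,"ay": 0,"az": 0,"jaw": 55},{"dx": -0.8,"dy": 0,"dz": 0,"ax": 0,"ay": 0,"az": 0,"jaw": 70},{"dx": -0.8,"dy": 0,"dz": 0,"ax": 0,"ay": 0,"az": 0,"jaw": 80}]}}

```text
t: 20.27
position: [584.3, -172.5, 219.2]
orientation: [-0.695, 0.128, 0.696, 0.128]
wrist_force: [-0.4, -0.3, 0.3]
width: 48.0
```

{"name": "servo_tool", "arguments": {"commands": [{"dx": -10,"dy": 0,"dz": 0,"ax": 0,"ay": 0,"az": 0,"jaw": 100},{"dx": -30,"dy": 0,"dz": 0,"ax": 0,"ay": 0,"az": 0,"jaw": 100},{"dx": -55,"dy": 0,"dz": 0,"ax": 0,"ay": 0,"az": 0,"jaw": 100},{"dx": -75,"dy": 0,"dz": 0,"ax": 0,"ay": 0,"az": 0,"jaw": 100},{"dx": -85,"dy": 0,"dz": 0,"ax": 0,"ay": 0,"az": 0,"jaw": 100}]}}

```text
t: 20.68
position: [585.7, -172.6, 308.0]
orientation: [0.697, -0.128, -0.694, -0.128]
wrist_force: [-0.4, -0.5, -0.1]
width: 81.3
```

```bash
python3 -c "
from h import *
b=bot.snapshot('side')[:,:,::-1];cv2.imwrite('pics/side20.png',b)
cv2.imwrite('pics/s20.png',cv2.resize(np.clip(b[180:270,190:290]*1.5,0,255).astype(np.uint8),None,fx=6.5,fy=6.5,interpolation=cv2.INTER_CUBIC))
avg(561.4,-292.2,130,-1.931,3)"
```

```text
std [0.85 0.11 1.18]
t 20.88 gp [ 585.1 -172.8  146.7] w 91.3 F [-0.2 -0.5  0.3]
d [ 16.7 120.  -20.4] a [-0.005 -0.002 -0.   ]
```

View pics/s20.png

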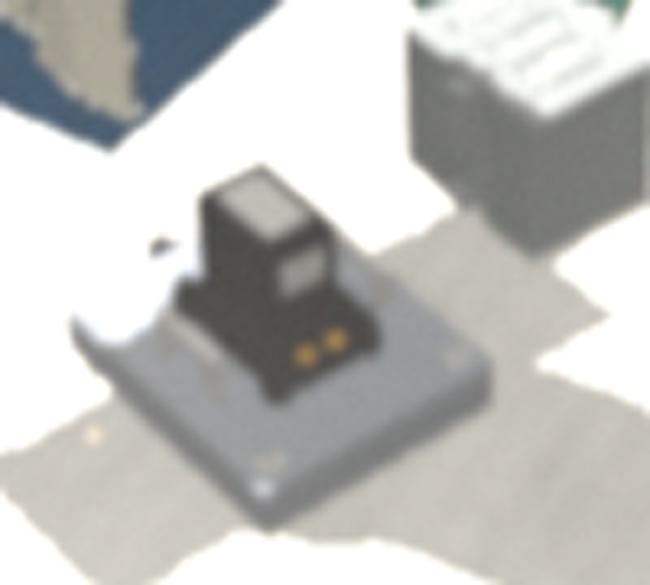

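The relay stands upright in the socket; its plate is centred near (265,205) in the crop. I'm moving above the cover, then I'll check the seat in both views.

{"name": "servo_tool", "arguments": {"commands": [{"dx": 0,"dy": 15,"dz": -3,"ax": 0,"ay": 0,"az": 0,"jaw": 100},{"dx": 0,"dy": 45,"dz": -8,"ax": 0,"ay": 0,"az": 0,"jaw": 100},{"dx": 0,"dy": 80,"dz": -14,"ax": 0,"ay": 0,"az": 0,"jaw": 100},{"dx": 5,"dy": 108,"dz": -18,"ax": 0,"ay": 0,"az": 0,"jaw": 100},{"dx": 14,"dy": 120,"dz": -20,"ax": -0.005,"ay": 0,"az": 0,"jaw": 100}]}}

```text
t: 21.3
position: [558.4, -297.3, 289.4]
orientation: [-0.695, 0.13, 0.696, 0.128]
wrist_force: [-0.6, -1.4, -0.1]
width: 92.0
```

```bash
python3 -c "
from h import *
avg(561.4,-292.2,46,-1.931,7)
avg(561.4,-292.2,46,-1.931,2)
b=bot.snapshot('side')[:,:,::-1];cv2.imwrite('pics/side21.png',b)
t=bot.snapshot('top')[:,:,::-1];cv2.imwrite('pics/top21.png',t)
cv2.imwrite('pics/t21.png',cv2.resize(np.clip(t[135:230,210:320]*1.4,0,255).astype(np.uint8),None,fx=6,fy=6,interpolation=cv2.INTER_CUBIC))
cv2.imwrite('pics/s21.png',cv2.resize(np.clip(b[150:250,190:320]*1.,0,255).astype(np.uint8),None,fx=6,fy=6,interpolation=cv2.INTER_CUBIC))
"
```

```text
std [1.94 3.33 1.45]
t 21.65 gp [ 559.3 -291.7  129.9] w 91.3 F [-0.2 -0.5  0.3]
d [83.9 -0.2 -2.4] a [-0.001  0.003  0.001]
std [0.04 0.26 0.08]
t 21.75 gp [ 561.4 -289.7  132.1] w 91.9 F [0.4 0.8 0.3]
d [86.1  2.5 -0.8] a [ 0.003 -0.     0.001]
```

View pics/t21.png

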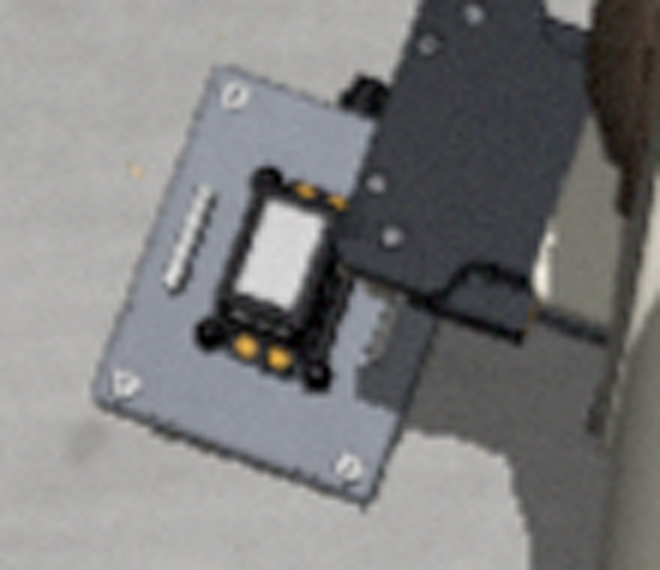

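View pics/s21.png

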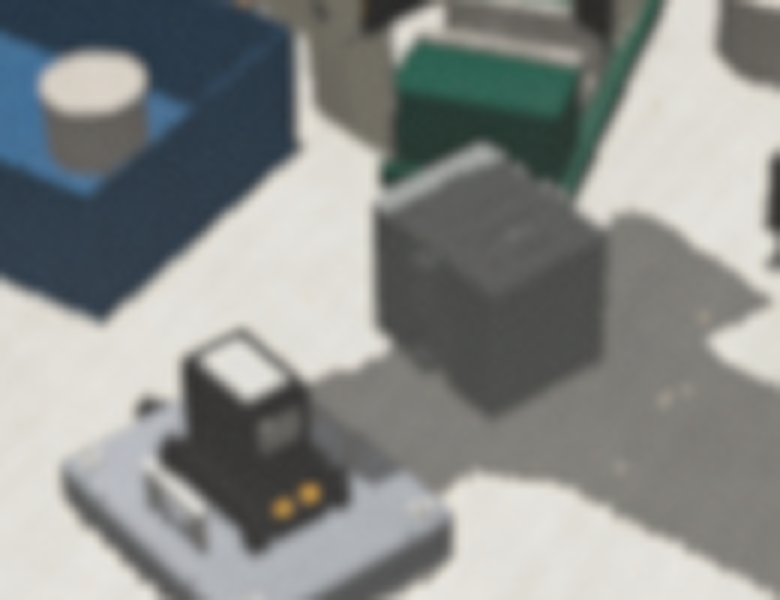

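Run:
```python
from h import *
T=lambda x,y:((x+.5)/6-.5+210,(y+.5)/6-.5+135);S=lambda x,y:((x+.5)/6-.5+190,(y+.5)/6-.5+150)
def plate(f,x0,y0,x1,y1,th):
    g=cv2.cvtColor(cv2.imread(f),cv2.COLOR_BGR2GRAY);r=cv2.resize(g[y0:y1,x0:x1],None,fx=6,fy=6,interpolation=cv2.INTER_CUBIC)
    m=(r>th).astype(np.uint8)*255;n,l,st,c=cv2.connectedComponentsWithStats(m)
    H,W=r.shape
    for i in range(1,n):
        x,y,w,h,a=st[i]
        if a>800 and x>0 and y>0 and x+w<W and y+h<H: print(f,st[i],c[i]); R=(c[i]+.5)/6-.5+[x0,y0]
    return R
a=plate("pics/top21.png",245,164,268,189,100);b=plate("pics/side21.png",220,203,242,220,110)
p,e=tri(a,b);print("plate tri",p.round(1),round(e,2),onz("top",a,70).round(1),onz("side",b,70).round(1))
A=[onz("top",T(*q),70) for q in[(265,197),(328,212),(298,304),(237,288)]];d=A[0]+A[1]-A[2]-A[3];print("yaw",np.arctan2(d[1],d[0]),np.mean(A,0).round(1))
```

```text
pics/top21.png [  27   28   86  106 5677] [70.11731548 79.99224943]Traceback (most recent call last):
  File "<stdin>", line 11, in <module>
  File "<stdin>", line 10, in plate
UnboundLocalError: cannot access local variable 'R' where it is not associated with a value
```

Run:
```python
from h import *
T=lambda x,y:((x+.5)/6-.5+210,(y+.5)/6-.5+135);S=lambda x,y:((x+.5)/6-.5+190,(y+.5)/6-.5+150)
a=(np.array([70.1,80.])+.5)/6-.5+[245,164]
for q in [(245,369),(247,369),(245,372)]:
    b=S(*q);p,e=tri(a,b);print("plate tri",p.round(1),round(e,2),onz("top",a,70).round(1),onz("side",b,70).round(1))
A=[onz("top",T(*q),70) for q in[(265,197),(328,212),(298,304),(237,288)]];d=A[0]+A[1]-A[2]-A[3];print("yaw",np.arctan2(d[1],d[0]),np.mean(A,0).round(1))
```

```text
plate tri [ 583.7 -170.8   70. ] 2.94 [ 585.  -170.1   70. ] [ 582.3 -171.3   70. ]
plate tri [ 583.4 -170.9   70.1] 3.55 [ 585.  -170.1   70. ] [ 581.7 -171.6   70. ]
plate tri [ 583.8 -170.8   68.8] 3.05 [ 585.  -170.1   70. ] [ 581.5 -170.1   70. ]
yaw -0.3151780000819264 [ 586.  -170.6   70. ]
```

The plate top triangulates to z=70.0, which is fully home, centred at about (583.7, -170.8). Now I'm regrasping the cover.

{"name": "servo_tool", "arguments": {"commands": [{"dx": 10,"dy": 2.5,"dz": -0.8,"ax": 0.003,"ay": 0,"az": 0,"jaw": 100},{"dx": 28,"dy": 2.5,"dz": -0.8,"ax": 0.003,"ay": 0,"az": 0,"jaw": 100},{"dx": 45,"dy": 2.5,"dz": -0.8,"ax": 0.003,"ay": 0,"az": 0,"jaw": 100},{"dx": 56,"dy": 2.5,"dz": -0.8,"ax": 0.003,"ay": 0,"az": 0,"jaw": 100},{"dx": 60,"dy": 2.5,"dz": -0.8,"ax": 0.003,"ay": 0,"az": 0,"jaw": 100}]}}

```text
t: 22.27
position: [559.3, -294.2, 228.2]
orientation: [-0.694, 0.127, 0.697, 0.128]
wrist_force: [0.1, 0.0, 0.2]
width: 91.8
```

```bash
python3 -c "
from h import *
avg(561.4,-292.2,46,-1.931,5)
avg(561.4,-292.2,46.3,-1.931,2)
b=bot.snapshot('side')[:,:,::-1]
cv2.imwrite('pics/s22.png',cv2.resize(b[120:250,190:340],None,fx=5,fy=4.5))
"
```

```text
std [0.79 0.3  1.18]
t 22.52 gp [ 560.3 -294.3   71.4] w 91.4 F [ 0.4  0.3 -0.2]
d [25.4 -2.4 -0.3] a [-0.003  0.001  0.   ]
std [0.05 0.   0.  ]
t 22.62 gp [ 561.2 -294.8   72.9] w 91.5 F [-0.  -0.1  0.4]
d [26.6 -2.5  0.8] a [-0.003 -0.002 -0.   ]
```

View pics/s22.png

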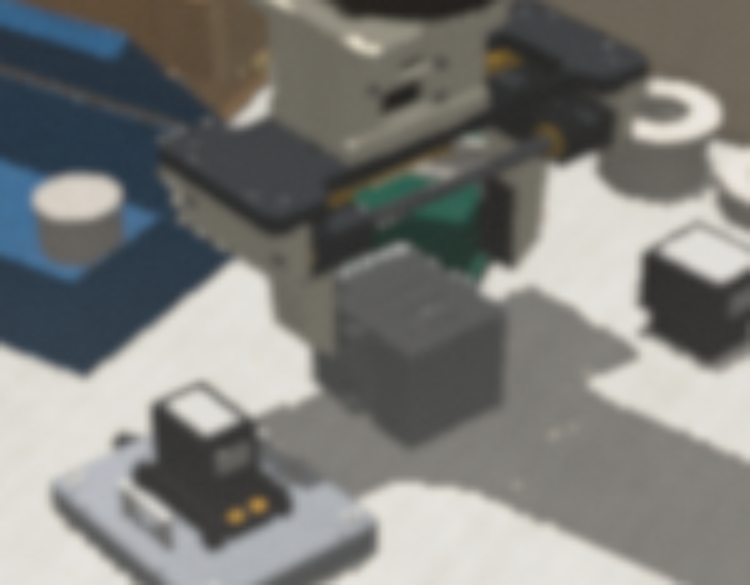

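The fingers straddle the standing cover. I'm going the rest of the way down and closing.

{"name": "servo_tool", "arguments": {"commands": [{"dx": 6,"dy": -2.5,"dz": 0.8,"ax": 0,"ay": 0,"az": 0,"jaw": 100},{"dx": 14,"dy": -2.5,"dz": 0.8,"ax": 0,"ay": 0,"az": 0,"jaw": 100},{"dx": 22,"dy": -2.5,"dz": 0.8,"ax": 0,"ay": 0,"az": 0,"jaw": 100},{"dx": 26,"dy": -2.5,"dz": 0.8,"ax": 0,"ay": 0,"az": 0,"jaw": 100},{"dx": 26.4,"dy": -2.5,"dz": 0.8,"ax": 0,"ay": 0,"az": 0,"jaw": 95}]}}

```text
t: 23.08
position: [559.7, -291.5, 202.6]
orientation: [-0.695, 0.127, 0.696, 0.128]
wrist_force: [-0.2, 0.5, 0.2]
width: 89.0
```

{"name": "servo_tool", "arguments": {"commands": [{"dx": 0,"dy": 0,"dz": 0,"ax": 0,"ay": 0,"az": 0,"jaw": 90},{"dx": 0,"dy": 0,"dz": 0,"ax": 0,"ay": 0,"az": 0,"jaw": 85},{"dx": 0,"dy": 0,"dz": 0,"ax": 0,"ay": 0,"az": 0,"jaw": 80},{"dx": 0,"dy": 0,"dz": 0,"ax": 0,"ay": 0,"az": 0,"jaw": 76},{"dx": 0,"dy": 0,"dz": 0,"ax": 0,"ay": 0,"az": 0,"jaw": 73}], "squeeze": 30}}

```text
t: 23.5
position: [560.7, -291.9, 204.8]
orientation: [0.696, -0.128, -0.695, -0.128]
wrist_force: [0.3, 0.2, -0.5]
width: 68.3
```

```bash
python3 -c "
from h import *
avg(561.4,-292.2,46.3,-1.931,3)"
```

```text
std [0.04 0.03 0.04]
t 23.65 gp [ 560.6 -292.    45.7] w 67.4 F [-0.2 -0.8 -0.3]
d [-0.6 -0.  -0.8] a [-0.003 -0.    -0.   ]
```

{"name": "servo_tool", "arguments": {"commands": [{"dx": 0,"dy": 0,"dz": -0.8,"ax": 0,"ay": 0,"az": 0,"jaw": 70},{"dx": 0,"dy": 0,"dz": -0.8,"ax": 0,"ay": 0,"az": 0,"jaw": 66},{"dx": 0,"dy": 0,"dz": -0.8,"ax": 0,"ay": 0,"az": 0,"jaw": 60},{"dx": 0,"dy": 0,"dz": -0.8,"ax": 0,"ay": 0,"az": 0,"jaw": 50},{"dx": 0,"dy": 0,"dz": -0.8,"ax": 0,"ay": 0,"az": 0,"jaw": 40}], "squeeze": 30}}

```text
t: 24.07
position: [561.4, -292.2, 204.6]
orientation: [0.696, -0.128, -0.695, -0.128]
wrist_force: [-0.7, -0.0, 1.8]
width: 52.1
```

{"name": "servo_tool", "arguments": {"commands": [{"dx": 0,"dy": 0,"dz": 0,"ax": 0,"ay": 0,"az": 0,"jaw": 40},{"dx": 0,"dy": 0,"dz": 0,"ax": 0,"ay": 0,"az": 0,"jaw": 40},{"dx": 0,"dy": 0,"dz": 0,"ax": 0,"ay": 0,"az": 0,"jaw": 40}]}}

```text
t: 24.32
position: [561.4, -292.2, 204.6]
orientation: [0.696, -0.128, -0.695, -0.128]
wrist_force: [0.4, 0.7, 3.4]
width: 51.5
```

```bash
python3 -c "
from h import *
avg(561.4,-292.2,46.3,-1.931,3)"
```

```text
std [0.   0.01 0.01]
t 24.47 gp [ 561.4 -292.2   45.6] w 51.5 F [ 0.1 -0.   2.4]
d [-0.7 -0.   0. ] a [-0.003 -0.    -0.   ]
```

{"name": "servo_tool", "arguments": {"commands": [{"dx": -8,"dy": 0,"dz": 0,"ax": 0,"ay": 0,"az": 0,"jaw": 40},{"dx": -28,"dy": 0,"dz": 0,"ax": 0,"ay": 0,"az": 0,"jaw": 40},{"dx": -55,"dy": 0,"dz": 0,"ax": 0,"ay": 0,"az": 0,"jaw": 40},{"dx": -82,"dy": 0,"dz": 0,"ax": 0,"ay": 0,"az": 0,"jaw": 40},{"dx": -105,"dy": 0,"dz": 0,"ax": 0,"ay": 0,"az": 0,"jaw": 40}]}}

```text
t: 24.88
position: [561.1, -291.9, 311.0]
orientation: [-0.695, 0.128, 0.696, 0.128]
wrist_force: [0.1, 0.5, -1.7]
width: 51.9
```

```bash
python3 -c "
from h import *
avg(582.6,-172.7,150,-1.931,3)"
```

```text
std [0.66 0.15 1.7 ]
t 25.03 gp [ 563.5 -292.9  155. ] w 51.8 F [-0.2  0.8 -1.3]
d [   4.8 -119.2   24.9] a [-0.003 -0.006 -0.001]
```

{"name": "servo_tool", "arguments": {"commands": [{"dx": 0,"dy": -8,"dz": 1.5,"ax": 0,"ay": 0,"az": 0,"jaw": 40},{"dx": 0,"dy": -26,"dz": 5,"ax": 0,"ay": 0,"az": 0,"jaw": 40},{"dx": 0,"dy": -50,"dz": 9,"ax": 0,"ay": 0,"az": 0,"jaw": 40},{"dx": 0,"dy": -74,"dz": 14,"ax": 0,"ay": 0,"az": 0,"jaw": 40},{"dx": 0,"dy": -95,"dz": 18,"ax": 0,"ay": 0,"az": 0,"jaw": 40}]}}

```text
t: 25.45
position: [577.4, -194.4, 307.3]
orientation: [-0.694, 0.127, 0.697, 0.128]
wrist_force: [-0.2, 0.5, -0.4]
width: 51.6
```

{"name": "servo_tool", "arguments": {"commands": [{"dx": 2,"dy": -12,"dz": 2,"ax": 0,"ay": 0,"az": 0,"jaw": 40},{"dx": 6,"dy": -20,"dz": 4,"ax": 0,"ay": 0,"az": 0,"jaw": 40},{"dx": 12,"dy": -24,"dz": 4,"ax": 0,"ay": 0,"az": 0,"jaw": 40},{"dx": 16,"dy": -24,"dz": 4,"ax": 0,"ay": 0,"az": 0,"jaw": 40},{"dx": 18,"dy": -24,"dz": 4,"ax": 0,"ay": 0,"az": 0,"jaw": 40}]}}

```text
t: 25.87
position: [582.3, -174.3, 289.8]
orientation: [-0.695, 0.128, 0.696, 0.128]
wrist_force: [-0.1, -0.3, -0.8]
width: 51.6
```

```bash
python3 -c "
from h import *
avg(582.6,-172.7,120,-1.931,6)
avg(582.6,-172.7,120,-1.931,3)
wr(2)
b=bot.snapshot('side')[:,:,::-1]
cv2.imwrite('pics/s23.png',cv2.resize(b[130:260,170:300],None,fx=4.5,fy=4.5))"
```

```text
std [0.45 0.28 0.64]
t 26.17 gp [ 582.4 -174.5  131.9] w 51.7 F [ 0.3 -0.1 -1.2]
d [11.9 -1.7  0.5] a [-0.005  0.001 -0.001]
std [0.02 0.15 0.02]
t 26.32 gp [ 583.1 -173.6  132.7] w 51.8 F [-0.7  0.9 -1. ]
d [12.7 -0.7  0.8] a [-0.004 -0.001 -0.   ]
wrench [ 0.3 -0.4 -0.9 50.3 22.6 22.5] sd [ 0.1  0.3  0.5 46.1 17.4 34.2]
```

View pics/s23.png

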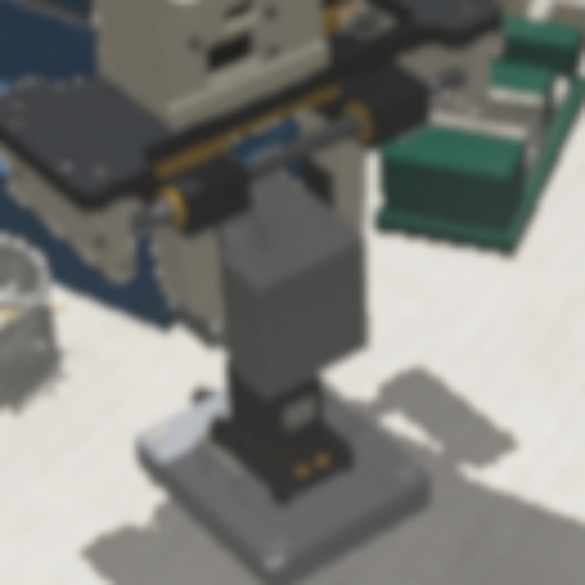

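The cover hangs directly over the relay. I'm lowering to just above the posts.

{"name": "servo_tool", "arguments": {"commands": [{"dx": 4,"dy": -0.7,"dz": 0.6,"ax": -0.003,"ay": 0,"az": 0,"jaw": 40},{"dx": 12,"dy": -0.7,"dz": 0.6,"ax": -0.003,"ay": 0,"az": 0,"jaw": 40},{"dx": 21,"dy": -0.7,"dz": 0.6,"ax": -0.003,"ay": 0,"az": 0,"jaw": 40},{"dx": 28,"dy": -0.7,"dz": 0.6,"ax": -0.003,"ay": 0,"az": 0,"jaw": 40},{"dx": 31,"dy": -0.7,"dz": 0.6,"ax": -0.003,"ay": 0,"az": 0,"jaw": 40}]}}

```text
t: 26.88
position: [581.8, -172.1, 258.4]
orientation: [-0.695, 0.127, 0.697, 0.127]
wrist_force: [-0.2, 0.1, -1.0]
width: 51.6
```

```bash
python3 -c "
from h import *
avg(582.6,-172.7,100,-1.931,6)
avg(582.6,-172.7,66,-1.931,3)
wr(2)"
```

```text
std [0.62 0.12 0.89]
t 27.18 gp [ 582.3 -172.1  100.8] w 51.7 F [-1.2 -0.6 -1. ]
d [ 0.8  0.5 -0.5] a [0.    0.001 0.   ]
std [0.04 0.03 0.01]
t 27.33 gp [ 583.  -172.3  101.9] w 51.6 F [ 0.4 -0.1 -1.4]
d [35.9  0.5  0.3] a [ 0.    -0.001  0.   ]
wrench [ 0.4 -0.  -0.7 67.7 18.   8.6] sd [ 0.1  0.2  0.   7.9 16.3 40.3]
```

Aligned to within 0.5 mm. Descending over the posts.

{"name": "servo_tool", "arguments": {"commands": [{"dx": 3,"dy": 0.4,"dz": 0.2,"ax": 0,"ay": 0,"az": 0,"jaw": 40},{"dx": 6,"dy": 0.4,"dz": 0.2,"ax": 0,"ay": 0,"az": 0,"jaw": 40},{"dx": 9,"dy": 0.4,"dz": 0.2,"ax": 0,"ay": 0,"az": 0,"jaw": 40},{"dx": 12,"dy": 0.4,"dz": 0.2,"ax": 0,"ay": 0,"az": 0,"jaw": 40},{"dx": 15,"dy": 0.4,"dz": 0.2,"ax": 0,"ay": 0,"az": 0,"jaw": 40}]}}

```text
t: 27.85
position: [582.2, -172.5, 244.9]
orientation: [-0.696, 0.127, 0.696, 0.127]
wrist_force: [0.2, -0.0, -1.4]
width: 51.7
```

```bash
python3 -c "
from h import *
wr(3)
avg(582.6,-172.7,66,-1.931,2)"
```

```text
wrench [ -0.1  -0.7  -1.   72.3  46.5 -12.3] sd [ 0.4  0.3  0.7  4.  26.3 12. ]
std [0.1  0.01 0.11]
t 28.1 gp [ 582.3 -172.4   86.3] w 52.1 F [-0.5 -0.7 -0.4]
d [20.3  0.2 -0.4] a [0. 0. 0.]
```

{"name": "servo_tool", "arguments": {"commands": [{"dx": 3,"dy": 0.2,"dz": -0.2,"ax": 0,"ay": 0,"az": 0,"jaw": 40},{"dx": 6,"dy": 0.2,"dz": -0.2,"ax": 0,"ay": 0,"az": 0,"jaw": 40},{"dx": 9,"dy": 0.2,"dz": -0.2,"ax": 0,"ay": 0,"az": 0,"jaw": 40},{"dx": 12,"dy": 0.2,"dz": -0.2,"ax": 0,"ay": 0,"az": 0,"jaw": 40},{"dx": 15,"dy": 0.2,"dz": -0.2,"ax": 0,"ay": 0,"az": 0,"jaw": 40}]}}

```text
t: 28.52
position: [582.4, -172.8, 230.0]
orientation: [-0.696, 0.127, 0.696, 0.127]
wrist_force: [-0.7, -0.0, -0.5]
width: 51.8
```

```bash
python3 -c "
from h import *
wr(3)
avg(582.6,-172.7,66,-1.931,2)"
```

```text
wrench [ 0.1 -0.4 -0.9 64.5 17.6  7.9] sd [ 0.9  0.3  0.6 29.8 26.7 39.8]
std [0.08 0.03 0.1 ]
t 28.77 gp [ 582.4 -172.8   71.3] w 51.8 F [-0.1 -0.1 -2.2]
d [ 5.3 -0.1 -0.2] a [ 0.  0. -0.]
```

{"name": "servo_tool", "arguments": {"commands": [{"dx": 2,"dy": 0,"dz": 0,"ax": 0,"ay": 0,"az": 0,"jaw": 40},{"dx": 4,"dy": 0,"dz": 0,"ax": 0,"ay": 0,"az": 0,"jaw": 40},{"dx": 5,"dy": 0,"dz": 0,"ax": 0,"ay": 0,"az": 0,"jaw": 40},{"dx": 6,"dy": 0,"dz": 0,"ax": 0,"ay": 0,"az": 0,"jaw": 40},{"dx": 7,"dy": 0,"dz": 0,"ax": 0,"ay": 0,"az": 0,"jaw": 40}]}}

```text
t: 29.18
position: [582.5, -172.7, 224.5]
orientation: [-0.696, 0.127, 0.696, 0.126]
wrist_force: [-7.0, 0.7, 17.6]
width: 51.6
```

```bash
python3 -c "
from h import *
wr(3)
avg(582.6,-172.7,66,-1.931,2)"
```

```text
wrench [-4.100e+00  6.000e-01  8.400e+00  2.278e+02  8.521e+02  3.100e+00] sd [ 0.3  0.3  0.7 17.7  9.6 13.1]
std [0.   0.01 0.  ]
t 29.43 gp [ 582.4 -172.8   65.6] w 51.8 F [-4.6  0.5  9. ]
d [-0.4 -0.1 -0.2] a [ 0.     0.    -0.001]
```

The cover bottoms out at z=65.6, the exact seated height (45.6+20), with 8 N down-force. I'm opening while it is held down.

{"name": "servo_tool", "arguments": {"commands": [{"dx": 0,"dy": 0,"dz": 0,"ax": 0,"ay": 0,"az": 0,"jaw": 58},{"dx": 0,"dy": 0,"dz": 0,"ax": 0,"ay": 0,"az": 0,"jaw": 64},{"dx": 0,"dy": 0,"dz": 0,"ax": 0,"ay": 0,"az": 0,"jaw": 72},{"dx": 0,"dy": 0,"dz": 0,"ax": 0,"ay": 0,"az": 0,"jaw": 85},{"dx": 0,"dy": 0,"dz": 0,"ax": 0,"ay": 0,"az": 0,"jaw": 95}]}}

```text
t: 29.85
position: [582.5, -172.8, 223.3]
orientation: [0.696, -0.127, -0.696, -0.127]
wrist_force: [-0.7, -0.2, -0.4]
width: 74.5
```

{"name": "servo_tool", "arguments": {"commands": [{"dx": -1,"dy": 0,"dz": 0,"ax": 0,"ay": 0,"az": 0,"jaw": 100},{"dx": -10,"dy": 0,"dz": 0,"ax": 0,"ay": 0,"az": 0,"jaw": 100},{"dx": -30,"dy": 0,"dz": 0,"ax": 0,"ay": 0,"az": 0,"jaw": 100},{"dx": -60,"dy": 0,"dz": 0,"ax": 0,"ay": 0,"az": 0,"jaw": 100},{"dx": -90,"dy": 0,"dz": 0,"ax": 0,"ay": 0,"az": 0,"jaw": 100}]}}

```text
t: 30.27
position: [582.0, -172.6, 314.0]
orientation: [-0.695, 0.126, 0.696, 0.127]
wrist_force: [1.1, -0.7, 0.1]
width: 91.7
```

{"name": "servo_tool", "arguments": {"commands": [{"dx": 0,"dy": 20,"dz": 0,"ax": 0,"ay": 0,"az": 0,"jaw": 100},{"dx": -10,"dy": 60,"dz": 0,"ax": 0,"ay": 0,"az": 0,"jaw": 100},{"dx": -20,"dy": 100,"dz": 0,"ax": 0,"ay": 0,"az": 0,"jaw": 100},{"dx": -30,"dy": 135,"dz": 0,"ax": 0,"ay": 0,"az": 0,"jaw": 100},{"dx": -30,"dy": 150,"dz": 0,"ax": 0,"ay": 0,"az": 0,"jaw": 100}]}}

```text
t: 30.68
position: [527.4, -319.6, 346.1]
orientation: [0.696, -0.131, -0.694, -0.127]
wrist_force: [-0.3, -0.5, 0.3]
width: 91.7
```

```bash
python3 -c "
from h import *
b=bot.snapshot('side')[:,:,::-1];cv2.imwrite('pics/side30.png',b)
t=bot.snapshot('top')[:,:,::-1];cv2.imwrite('pics/top30.png',t)
go(582,-172,100,-1.931)
cv2.imwrite('pics/t30.png',cv2.resize(t[140:225,215:305],None,fx=6,fy=6,interpolation=cv2.INTER_CUBIC))
cv2.imwrite('pics/s30.png',cv2.resize(b[185:260,190:280],None,fx=7,fy=7,interpolation=cv2.INTER_CUBIC))"
```

```text
t 30.78 gp [ 527.5 -318.7  185.4] yaw -1.939 w 91.7 F [-0.9 -0.4 -0.5] q [ 0.86  0.51 -0.48  1.69  0.28  1.   -1.66]
d [  85.  -156.3    1.8] a [-0.008 -0.001 -0.003]
```

View pics/t30.png

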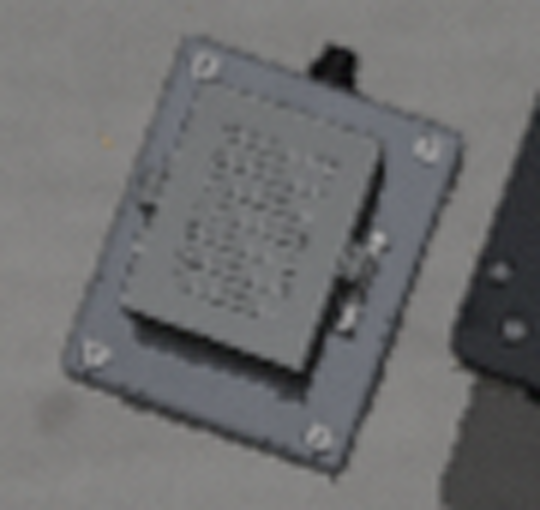

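View pics/s30.png

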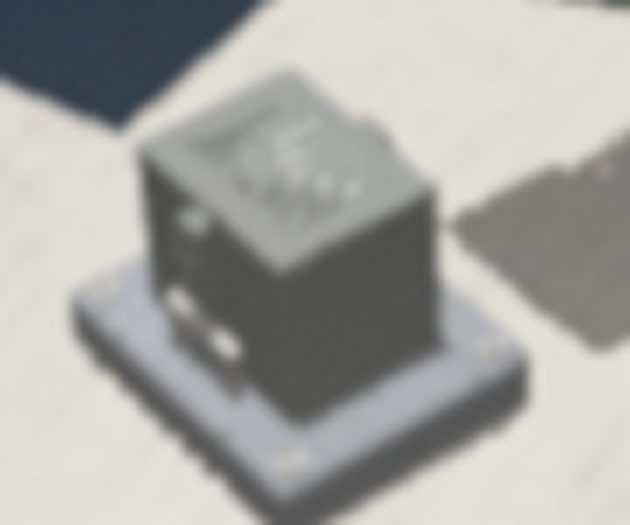

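Both views match the opening pictures. The cover corners are within about 3 crop pixels (<1 mm), and both tab pads are proud again at (193,215) and (375,130) in the side crop. I'm handing in.

```bash
python3 -c "
from h import *
a=cv2.imread('pics/side0.png').astype(int);b=cv2.imread('pics/side30.png').astype(int)
print('block diff',abs(a-b)[275:315,190:230].mean(),'cover diff',abs(a-b)[185:260,190:280].mean())
print(bot.job_done())"
```

```text
block diff 3.7683333333333335 cover diff 10.409876543209876
the job is handed in; nothing more can be done
None
```

The relay is fitted and the cover is back on. The job was handed in at about 31 s of the 72 s allowed; no verdict is reported.

**What I did:** I pinched both tabs, lifted the cover off and stood it on the table at about (561, -292) mm. I plugged the narrower relay into the socket, put the cover back and opened the jaws to let the tabs spring out.

**Last checks:**
- **Relay:** its top plate measured z = 70.0 mm from two views, which is fully home. Its centre was within about 1–2 mm of the socket's, and it looked upright.
- **Cover:** it bottomed out at grip height 65.6 mm, 20.0 mm above its height when standing on the table, as expected. In both end pictures it matches the start pictures to about 1 mm, with both tab pads standing out again.
- **Robot:** the arm was open and clear of everything when I handed in.

**What did not go smoothly or disagreed:**
- **First insertion:** the plug caught on the socket rim about 3 mm short of the right place, with up to about 18 N. I corrected the position from the wrist moment and it then went in freely.
- **Seating height:** the gripper stopped about 1 mm higher than expected when the relay seated (63.0–63.2 mm against 62.2 mm). The camera height still showed it home.
- **Camera agreement:** the two camera rays to the relay missed each other by about 3 mm, slightly more than the stated calibration error.
- **Relay angle:** it read about 0.05 rad off the base's, within the 0.15 allowed.
- **Not measured at the end:** I did not measure the wider relay or the setting block again. The block area looked unchanged in the pictures, and no move came near either one.

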